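# Test the battery packs with the probe pen

## Task

Check the tool batteries on the bench: first set the tester's range slider level with its marker and let go of it, then take the test pen from its dock and press its tip gently on the brass stud of each battery pack, holding each clearly down for about a second, working from the robot's left to its right. Only after the last pack, hang the pen back upright in its dock and slide the range fully home to its stop; leave the packs standing and the other things on the bench alone.

Things in the scene. Friction and masses are not known exactly. Their poses are not given: they have to be found in the camera images.
- tester: grey plastic tester box, fixed to the bench, 100 (its x) x 200 (its y) x 45 mm high; origin at the centre of its underside; its own y axis is the slider's direction of travel, a screen is on its -x side face. On top an aluminium track, 40 mm wide, 170 mm long along y, centred at x = +18 mm, y = 0, its top 59 mm above the bench
- range (a joint): the range slider: position of the grip along the track in m, 0 at its home stop (end of the track towards the tester's -y), 0.12 at the far stop; grows towards the tester's +y. It has about 1.5 N of friction and stays where left; starts 0 to 25 mm from home
- range_top (a point): centre of the top face of the slider's black grip block (28 mm along the tester's x, 20 mm along y, 40 mm tall, top about 100 mm above the bench; sits 0.5 mm over the track)
- marker: small dark steel arrow (24 x 16 mm, 10 mm high) fixed on the tester's top on the -x side of the track, pointing at the track, at a different place along it each time. Axes parallel to the tester's; origin under its centre line, 44 mm to the -x side of the grip's centre line. The slider is set when the grip's centre is at the marker's y = 0
- dock: dark steel dock fixed to the bench: a flat fork, top 75 mm above the bench, 92 mm (x) by 70 mm (y), on a post at its +x end over a 5 mm foot plate (100 x 90 mm). The fork's slot is 22 mm wide (y), open at the -x end, running from x = -30 to +24 mm; origin on the bench at dock centre. The pen's parked place is in the slot at x = 0, y = 0
- pen: cordless test pen, loose, hanging upright in the dock: a round black collar (44 mm diameter, 6 mm thick) rests on the fork; above it a grey square handle, 26 x 26 mm, 6 to 68 mm over the collar's underside; below it a 9 mm shaft with a brass tip. Origin at the centre of the collar's underside; z up the handle; x, y across the handle's flats. 0.12 kg
- pen_tip (a point): the very end of the brass probe tip, 58 mm below the pen's origin on its axis
- pack1: tool battery pack 1 (they are numbered from the robot's left, +y, to its right; 3 to 5 of the five are there), loose, black plastic with a grey step on top, 84 (x) x 60 (y) mm, 50 mm high, origin at the centre of its underside, 0.3 to 0.55 kg
- stud1_top (a point): centre of the top face of pack 1's brass test stud: a round stud, 16 mm diameter, in the middle of the pack's top on a white ring, face 57.5 mm above the pack's underside when up. It is sprung: about 1.2 N starts it down, 3.6 N takes it to its stop 6 mm down, and it springs back; this point moves with it. Tested means 3 mm or more down
- pack2: tool battery pack 2 (they are numbered from the robot's left, +y, to its right; 3 to 5 of the five are there), loose, black plastic with a grey step on top, 84 (x) x 60 (y) mm, 50 mm high, origin at the centre of its underside, 0.3 to 0.55 kg
- stud2_top (a point): centre of the top face of pack 2's brass test stud: a round stud, 16 mm diameter, in the middle of the pack's top on a white ring, face 57.5 mm above the pack's underside when up. It is sprung: about 1.2 N starts it down, 3.6 N takes it to its stop 6 mm down, and it springs back; this point moves with it. Tested means 3 mm or more down
- pack3: tool battery pack 3 (they are numbered from the robot's left, +y, to its right; 3 to 5 of the five are there), loose, black plastic with a grey step on top, 84 (x) x 60 (y) mm, 50 mm high, origin at the centre of its underside, 0.3 to 0.55 kg
- stud3_top (a point): centre of the top face of pack 3's brass test stud: a round stud, 16 mm diameter, in the middle of the pack's top on a white ring, face 57.5 mm above the pack's underside when up. It is sprung: about 1.2 N starts it down, 3.6 N takes it to its stop 6 mm down, and it springs back; this point moves with it. Tested means 3 mm or more down
- pack4: tool battery pack 4 (they are numbered from the robot's left, +y, to its right; 3 to 5 of the five are there), loose, black plastic with a grey step on top, 84 (x) x 60 (y) mm, 50 mm high, origin at the centre of its underside, 0.3 to 0.55 kg
- stud4_top (a point): centre of the top face of pack 4's brass test stud: a round stud, 16 mm diameter, in the middle of the pack's top on a white ring, face 57.5 mm above the pack's underside when up. It is sprung: about 1.2 N starts it down, 3.6 N takes it to its stop 6 mm down, and it springs back; this point moves with it. Tested means 3 mm or more down
- pack5: tool battery pack 5 (they are numbered from the robot's left, +y, to its right; 3 to 5 of the five are there), loose, black plastic with a grey step on top, 84 (x) x 60 (y) mm, 50 mm high, origin at the centre of its underside, 0.3 to 0.55 kg
- stud5_top (a point): centre of the top face of pack 5's brass test stud: a round stud, 16 mm diameter, in the middle of the pack's top on a white ring, face 57.5 mm above the pack's underside when up. It is sprung: about 1.2 N starts it down, 3.6 N takes it to its stop 6 mm down, and it springs back; this point moves with it. Tested means 3 mm or more down
- mug: white ceramic mug with pencils in it, 82 mm diameter, 95 mm high, pencils to 175 mm; origin at centre of underside; a bystander
- clamp: orange plastic bar clamp lying on the bench, bar 300 mm along its x; origin at the middle of its bar on the bench; a bystander
- ratchet: ratchet with black handle, 220 mm along its x, lying on the bench; origin under its middle; a bystander
- sockets: three chrome sockets on a 150 mm steel rail, 42 mm high; origin under the rail's middle; a bystander

How it is judged (in metres and radians):
On the way, in this order (a step that is already met when the one before it is completed fails the run):
1. the range slider is set level with the marker (within 5 mm) and let go (y of range_top in the frame of marker between -0.005 and 0.005 m and contact force between the fingers and tester below 0.1 N), for 0.3 s.
2. the pen's tip presses the stud of pack 1 at least 3 mm down for 0.5 s (z of stud1_top in the frame of pack1 below 0.0545 m and contact force between pen and pack1 above 0.5 N and distance between pen_tip and stud1_top below 0.009 m), for 0.5 s.
3. the pen's tip presses the stud of pack 2 at least 3 mm down for 0.5 s (z of stud2_top in the frame of pack2 below 0.0545 m and contact force between pen and pack2 above 0.5 N and distance between pen_tip and stud2_top below 0.009 m), for 0.5 s.
4. the pen's tip presses the stud of pack 3 at least 3 mm down for 0.5 s (z of stud3_top in the frame of pack3 below 0.0545 m and contact force between pen and pack3 above 0.5 N and distance between pen_tip and stud3_top below 0.009 m), for 0.5 s.
5. the pen's tip presses the stud of pack 4 at least 3 mm down for 0.5 s (z of stud4_top in the frame of pack4 below 0.0545 m and contact force between pen and pack4 above 0.5 N and distance between pen_tip and stud4_top below 0.009 m), for 0.5 s.
6. the pen's tip presses the stud of pack 5 at least 3 mm down for 0.5 s (z of stud5_top in the frame of pack5 below 0.0545 m and contact force between pen and pack5 above 0.5 N and distance between pen_tip and stud5_top below 0.009 m), for 0.5 s.
7. after all the packs, the range slider is slid home to within 4 mm of its stop (value of joint range below 0.004 m), for 0.2 s.
At the end, for the whole second after the job is handed in: The range slider is within 4 mm of its home stop, the pen hangs still and upright (within 6 degrees) in the dock's slot, its axis within 12 mm of the parked place and its collar resting on the fork (within 5 mm), and all packs stand upright (value of joint range below 0.004 m and horizontal distance between pen and dock below 0.012 m and z of pen in the frame of dock between 0.072 and 0.08 m and angle between pen's own z axis and vertical below 0.1 rad and linear speed of pen below 0.02 m/s and angle between each of pack1, pack2, pack3, pack4, pack5's own z axis and vertical below 0.15 rad); the robot touches nothing.
It fails at once if the mug, clamp, ratchet or socket rail is moved more than 30 mm (distance of any of mug, clamp, ratchet, sockets from where it was at the start of the episode above 0.03 m).
It fails at once if the pen is pushed onto a pack with more than 20 N (contact force between pen and pack1 above 20 N or contact force between pen and pack2 above 20 N or contact force between pen and pack3 above 20 N or contact force between pen and pack4 above 20 N or contact force between pen and pack5 above 20 N).
Of pack1, pack2, pack3, pack4, pack5 only 3 to 5 are there at a start; the rules pass over those that are not, and their reading is None.
At some moment in a run one of pack1, pack2, pack3, pack4, pack5 may be knocked a few centimetres aside while the robot is not near it.
It also fails if it takes over 210 s, if anything falls off the work surface, if the arm or the gripper's body presses on something with over 40 N, if the wrist force passes 120 N, or if a joint passes its speed limit or range.

## Robot

A 7-joint arm with a two-finger parallel gripper is mounted at the origin on the work surface. World frame = base frame: x ahead of the robot, y to its left, z up, the work surface at z = 0. Lengths are in mm, angles in rad, forces in N, time in s.
With the tool pointing down it reaches from about 425 to 800 mm from the base axis. Payload 8.3 kg.
Tool frame: the origin (TCP) lies at the very end of the fingers, on their centre line; the grasp point (between the pads) lies robot.pinch_z behind it (robot.pinch_z is the distance from the TCP to the grasp point, in mm); x points along the fingers, z is the direction in which the jaws open and shut, and the axes are right-handed (so a half turn about x gives the same grasp; the last joint's range is limited). The gripper opens to 85 mm and grips with 20 to 120 N. Pads are 22 mm wide; open, the fingers measure 114 mm over their backs; the gripper's body (76 mm by 85 mm) begins 54 mm behind the grasp point. The pads swing forward as they close: fully open they stand 13 mm farther back than shut.
Start: joints at [-1.273, 0.383, 0.016, 1.37, -0.006, 1.388, -0.046], TCP at [220.587, 584.76, 231.279] pointing down, gripper open.
Joint ranges: [-2.95, 2.95], [-0.25, 2.06], [-1.52, 1.56], [0.18, 2.33], [-1.44, 4.58], [0.02, 2.06], [-3.01, 3.01]. Speed limits (rad/s): [2.39, 2.39, 3.01, 3.01, 3.14, 3.14, 3.14].

## Interface

Orientations are given as a rotation vector (axis times angle).
In Python, from cell import read_state, eyes, robot gives the robot as it stands. The module is installed in compiled form; this text tells all that it offers.
- The arm moves only by the tool servo_tool, never from a script. Its argument "moves" is a list of rows, each an object of numbers: "tx", "ty", "tz": the shift along the world's x, y, z in cm; "ax", "ay", "az": the turn, a rotation vector about the world's x, y, z in degrees; "claw": the gripper command: -1 is shut, 1 is fully open, values between are in proportion. In form: [{"tx": .., "ty": .., "tz": .., "ax": .., "ay": .., "az": .., "claw": ..}, ...]. A call has 1 to 5 rows; each row shifts and turns the commanded pose from where the row before left it; what a row does not reach is not made up. A row lasts 1/10 s, in which the tool goes at most 50 mm and 8.59 degrees, less where a joint would pass 70% of its speed; a pose out of reach is approached as far as the arm can. A call with a gripper value outside its range is refused whole. The fingers move at their own pace and stop on an object; the grip force is fixed at half the most. Time passes only in rows, so rows that do not move let the fingers close. It gives the time, the measured TCP pose, the force and the opening at its end, in the units of the state.
- read_state(): the state, without advancing time (a new reading comes with each control period).
- eyes.read_camera(name): name is "scene" or "top" or "wrist"; returns the picture (420x560x3 uint8, red, green, blue); there is no depth.
- eyes.calibration(name): a dict with "intrinsics" (3x3 intrinsics, pixels), "distortion" ([k1, k2, p1, p2, k3] as OpenCV has them; the pictures are not rectified), "pose" (4x4, takes a point from camera to world coordinates); the wrist camera has in their place "hand_eye" (4x4, takes a point from camera to tool coordinates, whose origin is the TCP and whose axes are the tool frame's). Camera axes: x right, y up, looking along -z (the intrinsics and any distortion apply to the point x, -y, -z); pixel columns grow to the right and rows downward; lengths in mm; the calibration is good to about 2 mm. A picture is of the moment at which its call begins: read the wrist's pose just before it. calibration takes no time and is no camera call.
- robot.hand_in(): hands the job in, once; it reports no verdict.
The state is a dict: "clock": time; "joint_pos": joint angles; "joint_velocities": joint speeds; "effort": joint torques, N m; "tcp_pos": TCP position; "eef_rot": TCP orientation; "ft_force": force on the tool from outside, world axes, zero at the start; "wrist_torque": the same for the moment, N m; "opening": finger opening in mm.
Only numpy, scipy, OpenCV 4.12 (cv2) and the standard library are available. Lean on these libraries where they do the work, as an engineer would, in place of code of your own. Each camera call takes 0.05 s, during which the arm holds its last target.

## Working session

There is one attempt and no reset: what is moved stays moved. The work goes in short steps, Python scripts to look and compute and a tool call to move; the robot and the scene stay as the last step left them, time stands still between calls to the robot, and variables do not carry over. Pictures are saved under pics/ and viewed, and the job is handed in when it is done.

Besides the shell and the picture viewer there is one more tool, called as a command line: name --argument value ..., lists and objects as JSON in quotes. servo_tool: Moves the arm, as the interface text tells. Its arguments: {"type":"object","properties":{"moves":{"type":"array"}},"required":["moves"]}

```bash
mkdir -p pics; ls; python3 - <<'E'
from cell import read_state, eyes, robot
import cv2
s=read_state();print(s, robot.pinch_z)
for n in ["scene","top","wrist"]:
    im=eyes.read_camera(n); cv2.imwrite(f"pics/a_{n}.png",im[:,:,::-1])
    print(n,eyes.calibration(n))
E
```

```text
pics
{'clock': 0.0, 'joint_pos': array([-1.27295158,  0.38425533,  0.01637286,  1.37117121, -0.00630591,
        1.38822605, -0.04652075]), 'joint_velocities': array([ 0.00139023, -0.00056199, -0.0006555 ,  0.00048755,  0.00168735,
        0.00076263, -0.00019733]), 'effort': array([ 9.46507794e-05, -6.27609515e+01,  8.44532680e-01, -3.71812320e+01,
        1.66049396e-02,  1.46797701e-02,  3.46739205e-05]), 'tcp_pos': array([220.38819669, 584.29812847, 230.26045278]), 'eef_rot': array([-0.94071031,  1.36020241,  0.93877722]), 'ft_force': array([-0.42002037,  0.58597807, -0.95797259]), 'wrist_torque': array([-0.00096669,  0.01803902, -0.04713707]), 'opening': 85.02607245220435} 18.700000000000003
scene {'intrinsics': array([[502.58076728,   0.        , 276.03142532],
       [  0.        , 502.58076728, 204.10266376],
       [  0.        ,   0.        ,   1.        ]]), 'distortion': array([-0.04779835,  0.        ,  0.        ,  0.        ,  0.        ]), 'pose': array([[-5.94334008e-01, -5.52890619e-01,  5.84019734e-01,
         1.42258293e+03],
       [ 8.04191602e-01, -4.14502140e
[... 739 characters left out ...]

       [ 0.00000000e+00,  0.00000000e+00,  0.00000000e+00,
         1.00000000e+00]])}
wrist {'intrinsics': array([[291.66128424,   0.        , 279.6537253 ],
       [  0.        , 291.66128424, 205.61491   ],
       [  0.        ,   0.        ,   1.        ]]), 'distortion': array([0.01954662, 0.        , 0.        , 0.        , 0.        ]), 'hand_eye': array([[-1.23207333e-03,  3.21597509e-01, -9.46875665e-01,
        -1.42829955e+02],
       [ 3.63171692e-04,  9.46876465e-01,  3.21597308e-01,
         8.32265386e+01],
       [ 9.99999175e-01,  5.23530279e-05, -1.28341635e-03,
         5.80641264e-02],
       [ 0.00000000e+00,  0.00000000e+00,  0.00000000e+00,
         1.00000000e+00]])}
```

View pics/a_scene.png

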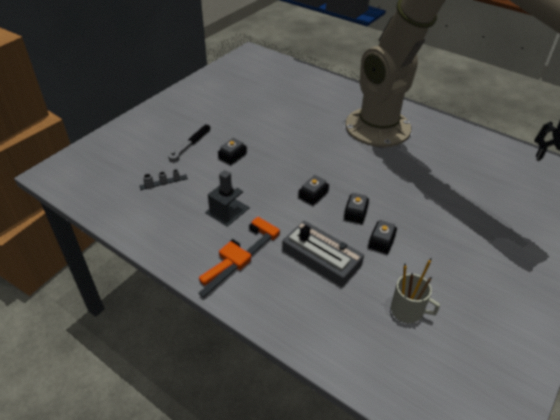

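View pics/a_top.png

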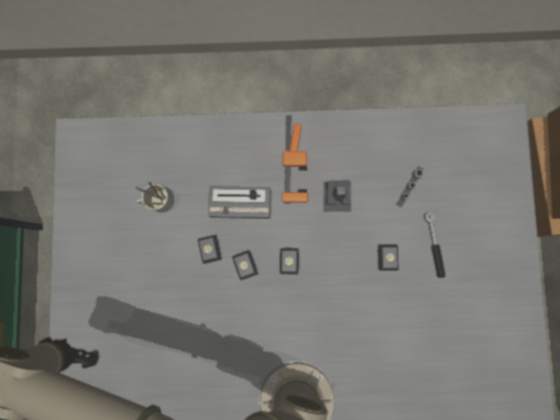

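View pics/a_wrist.png

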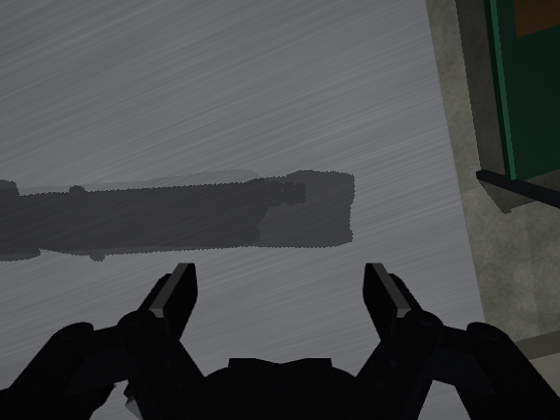

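```bash
cat > h.py <<'E'
from cell import read_state, eyes, robot
import cv2, numpy as np
from scipy.spatial.transform import Rotation as R
def campose(n, s=None):
    c=eyes.calibration(n)
    if n!="wrist": return c, c["pose"]
    s=s or read_state()
    T=np.eye(4);T[:3,:3]=R.from_rotvec(s["eef_rot"]).as_matrix();T[:3,3]=s["tcp_pos"]
    return c, T@c["hand_eye"]
def px2w(n,uv,z,s=None):
    c,P=campose(n,s)
    uv=np.array(uv,float).reshape(-1,1,2)
    p=cv2.undistortPoints(uv,c["intrinsics"],c["distortion"]).reshape(-1,2)
    d=np.c_[p[:,0],-p[:,1],-np.ones(len(p))]@P[:3,:3].T
    o=P[:3,3]; t=(np.broadcast_to(z,len(p))-o[2])/d[:,2]
    return o+d*t[:,None]
def w2px(n,X,s=None):
    c,P=campose(n,s)
    X=(np.atleast_2d(X)-P[:3,3])@P[:3,:3]
    X=X*[1,-1,-1]
    return cv2.projectPoints(X,np.zeros(3),np.zeros(3),c["intrinsics"],c["distortion"])[0].reshape(-1,2)
def save(im,name,box=None,k=1,gain=1):
    if box: u0,v0,u1,v1=box; im=im[v0:v1,u0:u1]
    im=np.clip(im.astype(float)*gain,0,255).astype(np.uint8)
    im=cv2.resize(im,None,fx=k,fy=k,interpolation=cv2.INTER_CUBIC)
    cv2.imwrite(f"pics/{name}.png",im[:,:,::-1])
def shot(n,name,box=None,k=1,gain=1):
    s=read_state(); im=eyes.read_camera(n); np.save(f"pics/{name}.npy",im); np.save(f"pics/{name}_s.npy",s,allow_pickle=True)
    save(im,name,box,k,gain); return s,im
E
python3 - <<'E'
from h import *
im=cv2.imread("pics/a_top.png")[:,:,::-1]
save(im,"b1",(190,140,350,280),5,2.2)
im2=cv2.imread("pics/a_scene.png")[:,:,::-1]
save(im2,"b2",(130,120,450,330),2.5,2.2)
# stud measurements: brass colour
hsv=cv2.cvtColor(np.ascontiguousarray(im),cv2.COLOR_RGB2HSV)
for (u,v) in [(208,249),(244,265),(289,261),(390,257),(340,191),(253,194),(225,210)]:
    print(u,v,px2w("top",(u,v),57)[0].round())
E
```

```text
208 249 [485. 271.  57.]
244 265 [431. 157.  57.]
289 261 [439.  14.  57.]
390 257 [ 443. -305.   57.]
340 191 [ 659. -156.   57.]
253 194 [657. 124.  57.]
225 210 [608. 216.  57.]
```

View pics/b1.png

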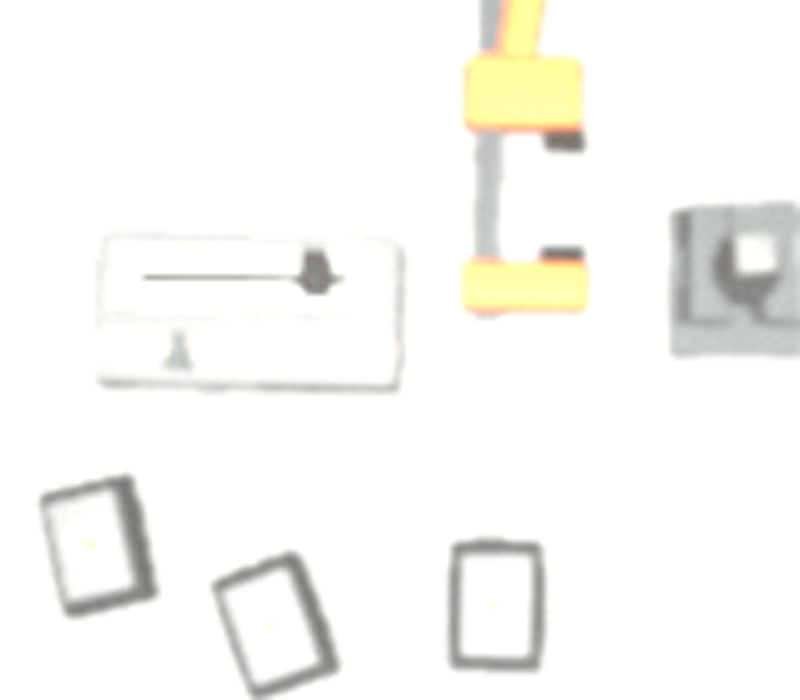

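View pics/b2.png

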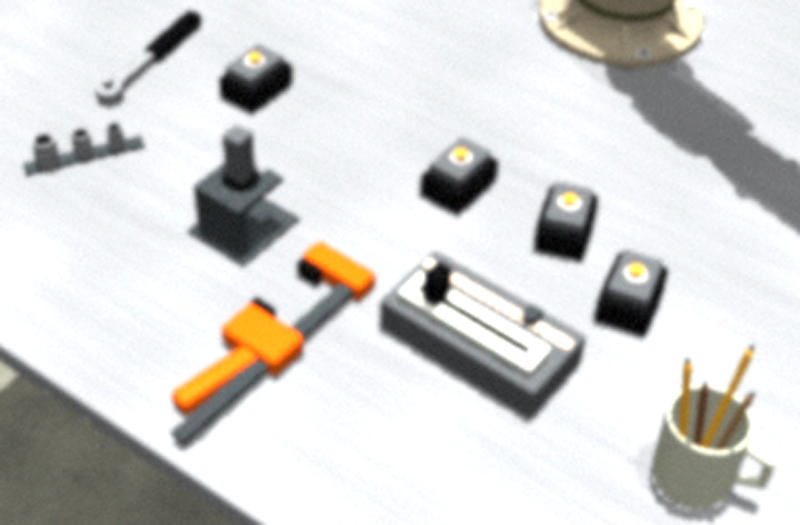

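```bash
python3 - <<'E'
from h import *
s=read_state(); print(R.from_rotvec(s["eef_rot"]).as_matrix().round(3))
im=np.ascontiguousarray(cv2.imread("pics/a_top.png")[:,:,::-1])
hsv=cv2.cvtColor(im,cv2.COLOR_RGB2HSV).astype(int)
for n in ["top","scene"]:
  im=np.ascontiguousarray(cv2.imread(f"pics/a_{n}.png")[:,:,::-1]); hsv=cv2.cvtColor(im,cv2.COLOR_RGB2HSV).astype(int)
  m=((hsv[:,:,0]>12)&(hsv[:,:,0]<32)&(hsv[:,:,1]>90)&(hsv[:,:,2]>90)).astype(np.uint8)
  k,l,st,c=cv2.connectedComponentsWithStats(m)
  for i in range(1,k):
    if st[i,4]<60 and st[i,4]>4: print(n,st[i,4],c[i].round(1),px2w(n,c[i],57.5)[0].round(1))
# tester corners in b1
c=np.array([(103,235),(403,243),(98,381),(397,388)])/5+[190,140]
print(px2w("top",c,45).round(1))
print("grip top",px2w("top",np.array([[316,262]])/5+[190,140],100).round(1))
print("marker",px2w("top",np.array([[178,350]])/5+[190,140],55).round(1))
E
```

```text
[[-0.001 -0.936  0.353]
 [-0.001  0.353  0.936]
 [-1.     0.    -0.002]]
top 24 [294.4 144.9] [814.9 -13.9  57.5]
top 6 [147.5 203. ] [638.3 465.7  57.5]
top 7 [207.  248.3] [486.9 274.4  57.5]
top 8 [389.9 256.9] [ 443.6 -304.4   57.5]
top 7 [243.3 265. ] [430.7 159.5  57.5]
scene 14 [231.5 142.3] [ 442.6 -307.4   57.5]
scene 19 [313.8 180.8] [441.4  12.4  57.5]
scene 22 [357.5 198.7] [431.3 156.1  57.5]
scene 26 [384.2 227.3] [486.9 271.3  57.5]
scene 10 [429.  261.2] [525.3 419.8  57.5]
scene 6 [404.8 266.3] [577.7 377.3  57.5]
scene 20 [211.4 272.5] [ 8.841e+02 -6.000e-01  5.750e+01]
[[686.5 263.5  45. ]
 [675.3  67.8  45. ]
 [590.8 267.6  45. ]
 [580.6  73.9  45. ]]
grip top [[655.8 119.8 100. ]]
marker [[608.3 213.9  55. ]]
```

servo_tool --moves '[{"tx":3.4,"ty":-3.6,"tz":0,"ax":0,"ay":0,"az":2,"claw":1},{"tx":3.4,"ty":-3.6,"tz":0,"ax":0,"ay":0,"az":2,"claw":1},{"tx":3.4,"ty":-3.6,"tz":0,"ax":0,"ay":0,"az":2,"claw":1},{"tx":3.4,"ty":-3.6,"tz":0,"ax":0,"ay":0,"az":2,"claw":1},{"tx":3.4,"ty":-3.6,"tz":0,"ax":0,"ay":0,"az":2,"claw":1}]'

```text
clock: 0.65
tcp_pos: [391.6, 403.0, 231.1]
eef_rot: [-1.072, 1.291, 1.072]
ft_force: [1.6, 0.4, 0.5]
opening: 85.3
```

servo_tool --moves '[{"tx":3.4,"ty":-3.6,"tz":0,"ax":0,"ay":0,"az":2,"claw":1},{"tx":3.4,"ty":-3.6,"tz":0,"ax":0,"ay":0,"az":2,"claw":1},{"tx":3.4,"ty":-3.6,"tz":0,"ax":0,"ay":0,"az":2,"claw":1},{"tx":3.4,"ty":-3.6,"tz":0,"ax":0,"ay":0,"az":2,"claw":1},{"tx":3.4,"ty":-3.6,"tz":0,"ax":0,"ay":0,"az":2,"claw":1}]'

```text
clock: 1.15
tcp_pos: [561.5, 223.1, 231.2]
eef_rot: [-1.202, 1.214, 1.202]
ft_force: [0.7, 0.7, 1.0]
opening: 85.4
```

servo_tool --moves '[{"tx":3.4,"ty":-3.6,"tz":0,"ax":0,"ay":0,"az":2,"claw":1},{"tx":3.4,"ty":-3.6,"tz":0,"ax":0,"ay":0,"az":2,"claw":1},{"tx":0,"ty":0,"tz":0,"ax":0,"ay":0,"az":0,"claw":1}]'

```text
clock: 1.45
tcp_pos: [632.1, 143.3, 230.2]
eef_rot: [-1.249, 1.19, 1.242]
ft_force: [-0.2, -0.6, 0.0]
opening: 85.0
```

```bash
python3 - <<'E'
from h import *
s,im=shot("wrist","c1",None,1.4,1.6)
print(s["clock"],s["tcp_pos"],s["joint_pos"].round(2),s["ft_force"]); print(R.from_rotvec(s["eef_rot"]).as_matrix().round(3))
E
```

```text
1.45 [632.11252001 143.32954374 230.21237523] [-0.46  0.44  0.27  1.31 -0.11  1.41  1.42] [-0.21094019 -0.5934731   0.00303883]
[[ 0.    -0.999 -0.048]
 [-0.006 -0.048  0.999]
 [-1.    -0.    -0.006]]
```

View pics/c1.png

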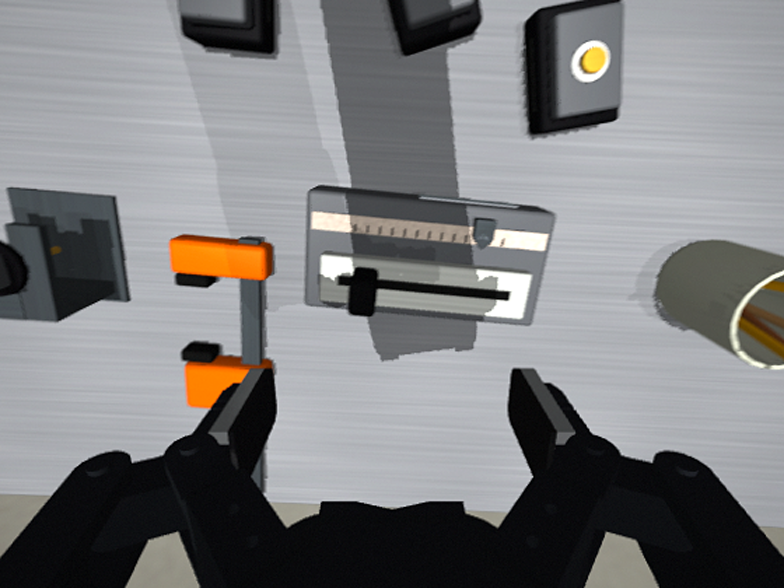

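```bash
python3 - <<'E'
from h import *
save(np.load("pics/c1.npy"),"c2",(210,125,405,240),4.1,2)
E
```

```text
(no output)
```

View pics/c2.png

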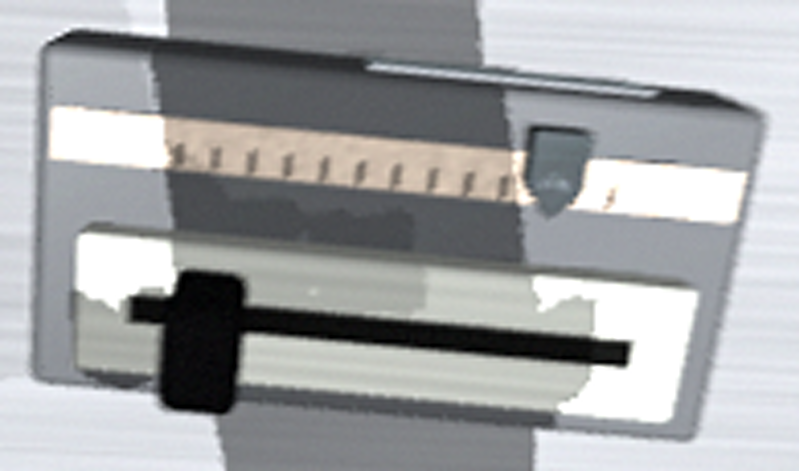

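```bash
python3 - <<'E'
from h import *
from scipy.optimize import least_squares
s=np.load("pics/c1_s.npy",allow_pickle=True).item()
def P(a): return np.array(a,float)/4.1+[210,125]
obs=P([(78,228),(695,285),(672,425),(78,372),(548,215),(530,128),(596,132),(160,410),(232,414),(180,270),(245,275)])
def model(p):
    x,y,a,g,m=p
    L=[(-2,-85,59),(-2,85,59),(38,85,59),(38,-85,59),(-14,m,55),(-38,m-8,55),(-38,m+8,55),(32,g-10,100),(32,g+10,100),(4,g-10,75),(4,g+10,75)]
    L=np.array(L,float); c,sn=np.cos(a),np.sin(a)
    return np.c_[x+c*L[:,0]-sn*L[:,1],y+sn*L[:,0]+c*L[:,1],L[:,2]]
w=np.array([1]*7+[1,1,0,0.0])[:,None]
f=lambda p:((w2px("wrist",model(p),s)-obs)*w).ravel()
r=least_squares(f,[633,168,-.05,-48,40],x_scale=[10,10,.1,10,10])
print(r.x,r.fun.reshape(-1,2).round(1))
x,y,a,g,m=r.x
for n,l in [("grip",(18,g)),("target",(18,m)),("home",(18,-60))]:
    print(n,x+np.cos(a)*l[0]-np.sin(a)*l[1],y+np.sin(a)*l[0]+np.cos(a)*l[1])
print((w2px("wrist",model(r.x),s)-[210,125])*4.1)
E
```

```text
[ 6.34677877e+02  1.71546524e+02 -3.94237320e-02 -4.77845656e+01
  4.18786294e+01] [[-0.1 -0.1]
 [ 1.5 -0.9]
 [ 0.2 -2.1]
 [-1.2 -1.4]
 [ 0.   1.6]
 [ 0.6  0.7]
 [-0.9  1. ]
 [-1.1  0.2]
 [ 1.   0.9]
 [-0.   0. ]
 [ 0.   0. ]]
grip 650.7805326063622 123.08964413283897
target 654.3144747842257 212.68316956094972
home 650.2990793331949 110.88370133554034
[[ 77.45549651 227.62110569]
 [701.13779049 281.31177391]
 [672.9387038  416.30349555]
 [ 72.95232675 366.13308122]
 [548.00420139 221.49886265]
 [532.49484835 130.90506932]
 [592.33300091 136.14325601]
 [155.43253451 410.85367157]
 [236.22376542 417.51956354]
 [171.46425225 274.08381597]
 [248.40396332 280.67230092]]
```

servo_tool --moves '[{"tx":1.0,"ty":-1.1,"tz":-2,"ax":0,"ay":0,"az":-2.6,"claw":0.2},{"tx":1.0,"ty":-1.0,"tz":-3,"ax":0,"ay":0,"az":-2.6,"claw":0.2},{"tx":0,"ty":0,"tz":-4,"ax":0,"ay":0,"az":0,"claw":0.2},{"tx":0,"ty":0,"tz":-2,"ax":0,"ay":0,"az":0,"claw":0.2},{"tx":0,"ty":0,"tz":0,"ax":0,"ay":0,"az":0,"claw":0.2}]'

```text
clock: 2.0
tcp_pos: [645.5, 132.8, 117.0]
eef_rot: [-1.184, 1.23, 1.191]
ft_force: [-0.6, -0.3, 0.4]
opening: 51.3
```

```bash
python3 - <<'E'
from h import *
s,im=shot("wrist","c3",None,1.4,1.6)
print(s["clock"],s["tcp_pos"],s["opening"]); print(R.from_rotvec(s["eef_rot"]).as_matrix().round(3))
E
```

```text
2.0 [645.48742723 132.8434164  117.01996772] 51.29328781181486
[[-0.008 -0.999  0.031]
 [-0.001  0.031  1.   ]
 [-1.     0.008 -0.001]]
```

View pics/c3.png

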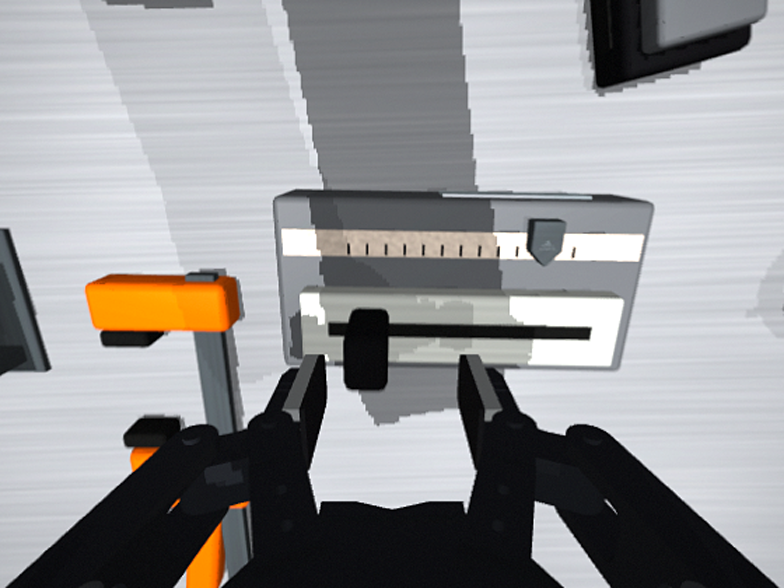

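```bash
cat > tester.py <<'E'
from h import *
from scipy.optimize import least_squares
def fit(s,obs):  # obs: track 4 corners, marker tip, back 2, grip top far 2
    def model(p):
        x,y,a,g,m=p
        L=np.array([(-2,-85,59),(-2,85,59),(38,85,59),(38,-85,59),(-14,m,55),(-38,m-8,55),(-38,m+8,55),(32,g-10,100),(32,g+10,100)],float)
        c,sn=np.cos(a),np.sin(a)
        return np.c_[x+c*L[:,0]-sn*L[:,1],y+sn*L[:,0]+c*L[:,1],L[:,2]]
    ok=~np.isnan(obs[:,0])
    f=lambda p:(w2px("wrist",model(p),s)-obs)[ok].ravel()
    r=least_squares(f,[633,168,-.05,-48,40],x_scale=[10,10,.1,10,10])
    x,y,a,g,m=r.x
    print(r.x.round(3),"rms",np.sqrt(np.mean(r.fun**2)))
    for n,l in [("grip",(18,g)),("target",(18,m)),("home",(18,-60))]:
        print(n,x+np.cos(a)*l[0]-np.sin(a)*l[1],y+np.sin(a)*l[0]+np.cos(a)*l[1])
    print(r.fun.round(1))
E
python3 - <<'E'
from tester import *
s=np.load("pics/c3_s.npy",allow_pickle=True).item()
n=np.nan
fit(s,np.array([(302,291),(624,298),(617,367),(298,361),(544,264),(528,219),(566,220),(345,389),(387,389)],float)/1.4)
E
```

```text
[ 6.35245e+02  1.70482e+02 -4.60000e-02 -4.79990e+01  4.10040e+01] rms 2.2562684416627867
grip 651.0364615806568 121.71169502792534
target 655.0961177360751 210.6224547324314
home 650.4890685770773 109.72320981096132
[-2.  -1.4  1.8 -3.1 -3.3 -3.3  3.7 -2.2 -1.6  2.9  2.9  2.  -1.4  1.6
 -0.9  0.9  0.8  1.3]
```

servo_tool --moves '[{"tx":0.55,"ty":-1.1,"tz":0,"ax":0,"ay":0,"az":0,"claw":0.2},{"tx":0,"ty":0,"tz":-2,"ax":0,"ay":0,"az":0,"claw":0.2},{"tx":0,"ty":0,"tz":-2,"ax":0,"ay":0,"az":0,"claw":0.2},{"tx":0,"ty":0,"tz":0,"ax":0,"ay":0,"az":0,"claw":0.2}]'

```text
clock: 2.45
tcp_pos: [653.6, 119.9, 80.5]
eef_rot: [-1.184, 1.226, 1.186]
ft_force: [-0.6, 0.1, -1.1]
opening: 50.9
```

```bash
python3 - <<'E'
from h import *
s,im=shot("wrist","c4",None,1.4,1.6)
print(s["clock"],s["tcp_pos"],s["opening"]); print(R.from_rotvec(s["eef_rot"]).as_matrix().round(3))
E
```

```text
2.45 [653.64424152 119.91979874  80.500091  ] 50.93879619574946
[[-0.002 -0.999  0.033]
 [-0.001  0.033  0.999]
 [-1.     0.002 -0.001]]
```

View pics/c4.png

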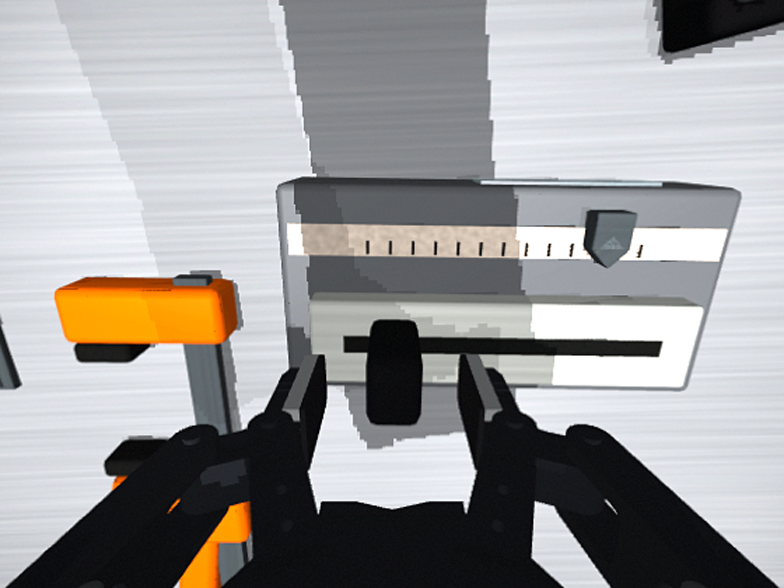

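servo_tool --moves '[{"tx":-0.1,"ty":0.1,"tz":-1.2,"ax":0,"ay":0,"az":0,"claw":0.2},{"tx":0,"ty":0,"tz":0,"ax":0,"ay":0,"az":0,"claw":-0.3},{"tx":0,"ty":0,"tz":0,"ax":0,"ay":0,"az":0,"claw":-0.7},{"tx":0,"ty":0,"tz":0,"ax":0,"ay":0,"az":0,"claw":-0.7},{"tx":0,"ty":0,"tz":0,"ax":0,"ay":0,"az":0,"claw":-0.7}]'

```text
clock: 3.0
tcp_pos: [653.3, 121.9, 70.0]
eef_rot: [-1.185, 1.224, 1.185]
ft_force: [-2.3, 0.0, 1.9]
opening: 19.2
```

```bash
python3 - <<'E'
from h import *
s,im=shot("wrist","c5",None,1.4,1.6)
print(s["clock"],s["tcp_pos"],s["opening"],s["ft_force"]); print(R.from_rotvec(s["eef_rot"]).as_matrix().round(3))
E
```

```text
3.0 [653.32534764 121.86886371  70.02171691] 19.169351896990584 [-2.30287668  0.04487115  1.87984535]
[[ 0.001 -0.999  0.033]
 [ 0.     0.033  0.999]
 [-1.    -0.001  0.   ]]
```

View pics/c5.png

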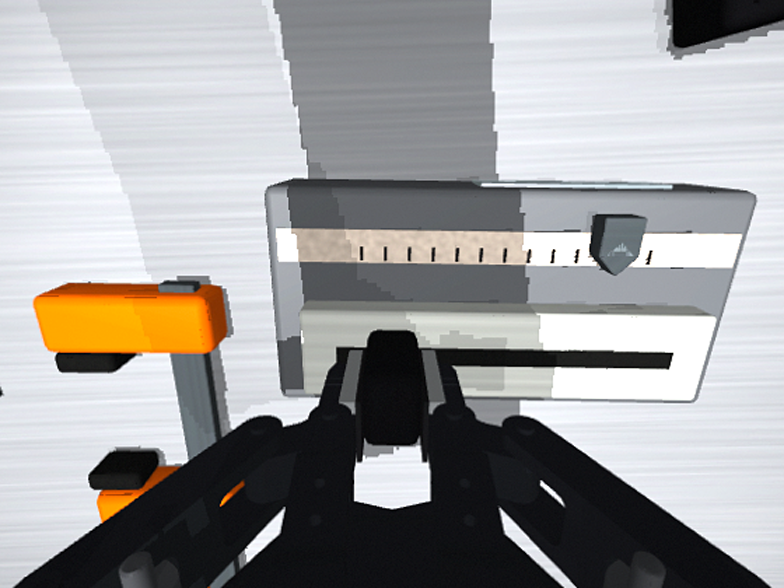

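servo_tool --moves '[{"tx":0.09,"ty":2.2,"tz":0,"ax":0,"ay":0,"az":0,"claw":-0.7},{"tx":0.09,"ty":2.2,"tz":0,"ax":0,"ay":0,"az":0,"claw":-0.7},{"tx":0.09,"ty":2.2,"tz":0,"ax":0,"ay":0,"az":0,"claw":-0.7},{"tx":0.07,"ty":2.2,"tz":0,"ax":0,"ay":0,"az":0,"claw":-0.7},{"tx":0,"ty":0,"tz":0,"ax":0,"ay":0,"az":0,"claw":-0.7}]'

```text
clock: 3.55
tcp_pos: [657.7, 214.2, 70.1]
eef_rot: [-1.188, 1.218, 1.187]
ft_force: [3.3, 1.6, 0.7]
opening: 19.3
```

```bash
python3 - <<'E'
from h import *
s,im=shot("wrist","c6",None,1.4,1.6)
print(s["clock"],s["tcp_pos"],s["opening"],s["ft_force"]); print(R.from_rotvec(s["eef_rot"]).as_matrix().round(3))
E
```

```text
3.55 [657.71325233 214.1923091   70.06305096] 19.299467864071985 [3.26442383 1.59513245 0.67467817]
[[ 0.004 -1.     0.029]
 [ 0.003  0.029  1.   ]
 [-1.    -0.004  0.003]]
```

View pics/c6.png

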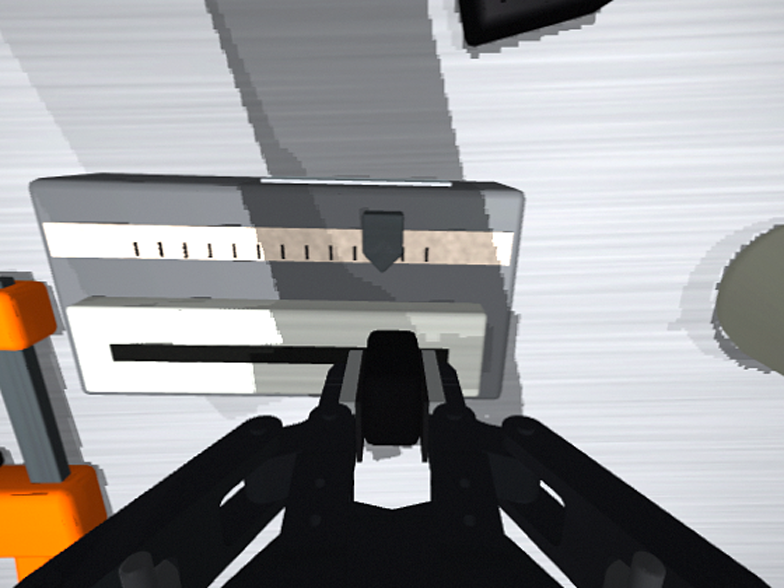

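```bash
python3 - <<'E'
from tester import *
s=np.load("pics/c6_s.npy",allow_pickle=True).item()
p=px2w("wrist",np.array([(383,271),(363,211),(403,212)])/1.4,55,s); print(p, p.mean(0))
c=px2w("wrist",np.array([(74,306),(487,307)])/1.4,59,s); print(c, (c[1]-c[0])[:2]/170)
d=(c[1]-c[0])[:2];d/=np.linalg.norm(d)
t=s["tcp_pos"][:2]
for q in p: print((q[:2]-t)@d)
print(((p[1]+p[2])/2-s["tcp_pos"])[:2]@d)
n=np.nan
fit(s,np.array([(74,306),(487,307),(483,n),(80,393),(383,271),(363,211),(403,212),(n,n),(n,n)],float)/1.4)
E
```

```text
[[620.98932667 212.21162548  55.        ]
 [596.82483178 205.39867791  55.        ]
 [597.64464371 220.70377261  55.        ]] [605.15293405 212.77135867  55.        ]
[[630.76805565  88.9554025   59.        ]
 [636.21189694 253.81152273  59.        ]] [0.0320226  0.96974188]
-3.1916330791457392
-10.798388881459003
4.52542490974338
-3.136481985857811Traceback (most recent call last):
  File "<stdin>", line 10, in <module>
  File "tester.py", line 11, in fit
    r=least_squares(f,[633,168,-.05,-48,40],x_scale=[10,10,.1,10,10])
    return func(*args, **kwargs)
    raise ValueError("Residuals are not finite in the initial point.")
ValueError: Residuals are not finite in the initial point.
```

servo_tool --moves '[{"tx":0,"ty":-0.33,"tz":0,"ax":0,"ay":0,"az":0,"claw":-0.7},{"tx":0,"ty":0,"tz":0,"ax":0,"ay":0,"az":0,"claw":-0.7}]'

```text
clock: 3.8
tcp_pos: [657.3, 205.4, 70.0]
eef_rot: [-1.185, 1.224, 1.183]
ft_force: [2.2, 0.7, 2.7]
opening: 19.2
```

```bash
python3 - <<'E'
from h import *
s,im=shot("wrist","c7",None,1.4,1.6)
print(s["clock"],s["tcp_pos"],s["opening"],s["ft_force"])
E
```

```text
3.8 [657.28419048 205.37529486  70.0241949 ] 19.241794240566936 [2.24271289 0.68219906 2.65282204]
```

View pics/c7.png

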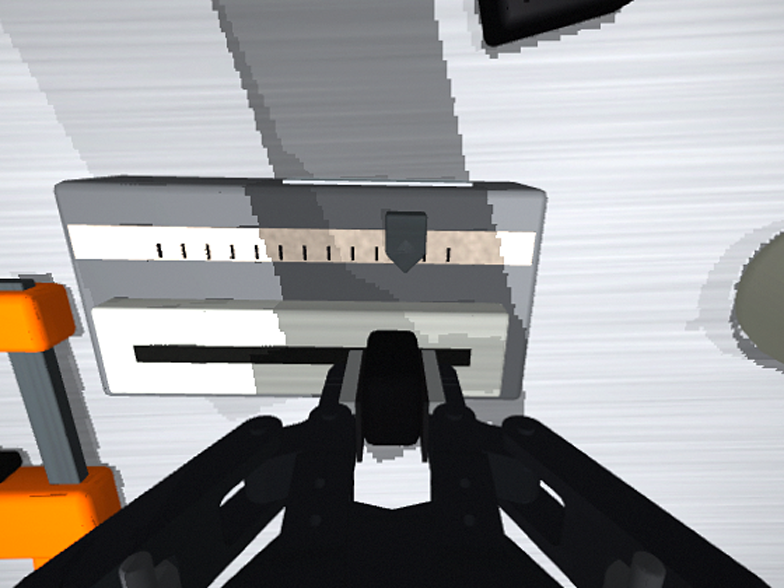

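servo_tool --moves '[{"tx":0,"ty":0,"tz":0,"ax":0,"ay":0,"az":0,"claw":-0.7},{"tx":0,"ty":0,"tz":0,"ax":0,"ay":0,"az":0,"claw":-0.7},{"tx":0,"ty":0,"tz":0,"ax":0,"ay":0,"az":0,"claw":-0.7}]'

```text
clock: 4.15
tcp_pos: [657.3, 205.4, 70.0]
eef_rot: [-1.185, 1.224, 1.183]
ft_force: [2.9, -1.2, 5.9]
opening: 18.9
```

```bash
python3 - <<'E'
from tester import *
s=np.load("pics/c7_s.npy",allow_pickle=True).item()
p=px2w("wrist",np.array([(405,272),(386,211),(426,212)])/1.4,55,s); print(p)
d=np.array([.042,.999]); t=s["tcp_pos"][:2]
for q in p: print((q[:2]-t)@d)
p=px2w("wrist",np.array([(135,352),(470,356),(93,306),(506,307)])/1.4,59,s); print(p)
E
```

```text
[[621.24888067 212.38604775  55.        ]
 [596.62560059 205.66105718  55.        ]
 [597.52705192 220.98176122  55.        ]]
5.490259127183495
-2.2621842188025516
13.081060071747048
[[651.03043475  99.04857591  59.        ]
 [657.9059667  238.81519589  59.        ]
 [630.04626563  87.35272816  59.        ]
 [636.18248323 252.70703325  59.        ]]
```

servo_tool --moves '[{"tx":0.02,"ty":0.55,"tz":0,"ax":0,"ay":0,"az":0,"claw":-0.7},{"tx":0,"ty":0,"tz":0,"ax":0,"ay":0,"az":0,"claw":-0.7},{"tx":0,"ty":0,"tz":0,"ax":0,"ay":0,"az":0,"claw":-0.7},{"tx":0,"ty":0,"tz":0,"ax":0,"ay":0,"az":0,"claw":-0.7}]'

```text
clock: 4.55
tcp_pos: [657.6, 211.7, 70.0]
eef_rot: [-1.185, 1.223, 1.184]
ft_force: [4.1, -0.2, 6.7]
opening: 19.2
```

```bash
python3 - <<'E'
from h import *
s,im=shot("wrist","c8",None,1.4,1.6)
print(s["clock"],s["tcp_pos"],s["opening"],s["ft_force"])
E
```

```text
4.55 [657.58457144 211.69565312  70.03344402] 19.227007844231146 [ 4.12321219 -0.19948387  6.65790484]
```

View pics/c8.png

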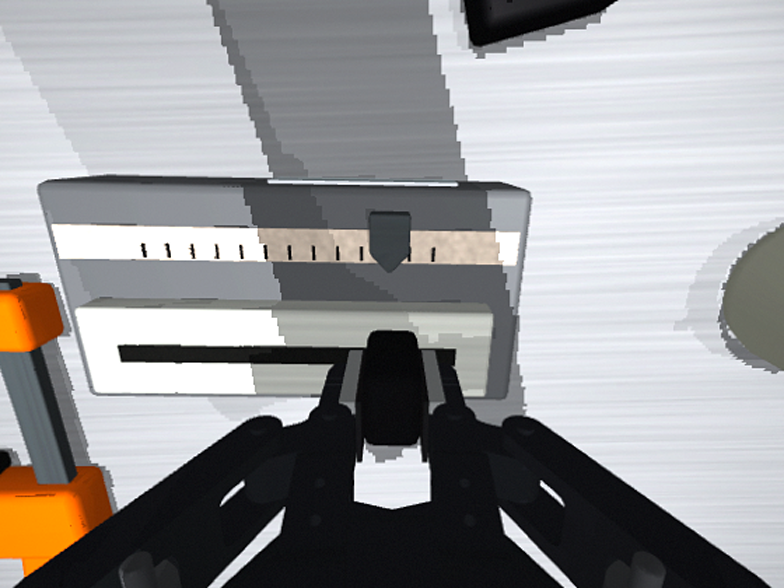

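servo_tool --moves '[{"tx":0,"ty":0,"tz":0,"ax":0,"ay":0,"az":0,"claw":0.0},{"tx":0,"ty":0,"tz":0,"ax":0,"ay":0,"az":0,"claw":0.0},{"tx":0,"ty":0,"tz":0,"ax":0,"ay":0,"az":0,"claw":0.0},{"tx":0,"ty":0,"tz":2,"ax":0,"ay":0,"az":0,"claw":0.0},{"tx":0,"ty":0,"tz":3,"ax":0,"ay":0,"az":0,"claw":0.0}]'

```text
clock: 5.1
tcp_pos: [654.5, 211.5, 116.7]
eef_rot: [-1.184, 1.23, 1.189]
ft_force: [1.4, -0.3, -0.3]
opening: 42.7
```

servo_tool --moves '[{"tx":0,"ty":0,"tz":4,"ax":0,"ay":0,"az":0,"claw":0.3},{"tx":0,"ty":0,"tz":4,"ax":0,"ay":0,"az":0,"claw":0.3},{"tx":0,"ty":0,"tz":3,"ax":0,"ay":0,"az":0,"claw":0.3},{"tx":0,"ty":0,"tz":0,"ax":0,"ay":0,"az":0,"claw":0.3},{"tx":0,"ty":0,"tz":0,"ax":0,"ay":0,"az":0,"claw":0.3}]'

```text
clock: 5.6
tcp_pos: [656.6, 212.1, 229.6]
eef_rot: [-1.185, 1.224, 1.185]
ft_force: [0.1, 0.1, -0.3]
opening: 55.5
```

```bash
python3 - <<'E'
from h import *
s,im=shot("wrist","c9",None,1.4,1.6)
print(s["clock"],s["tcp_pos"],s["opening"],s["ft_force"],s["joint_pos"])
E
```

```text
5.6 [656.64102897 212.0607604  229.58527088] 55.5224525964227 [ 0.06899501  0.11767626 -0.29853756] [-0.5244606   0.53954045  0.27166979  1.16960194 -0.1395572   1.44947525
  1.26541923]
```

View pics/c9.png

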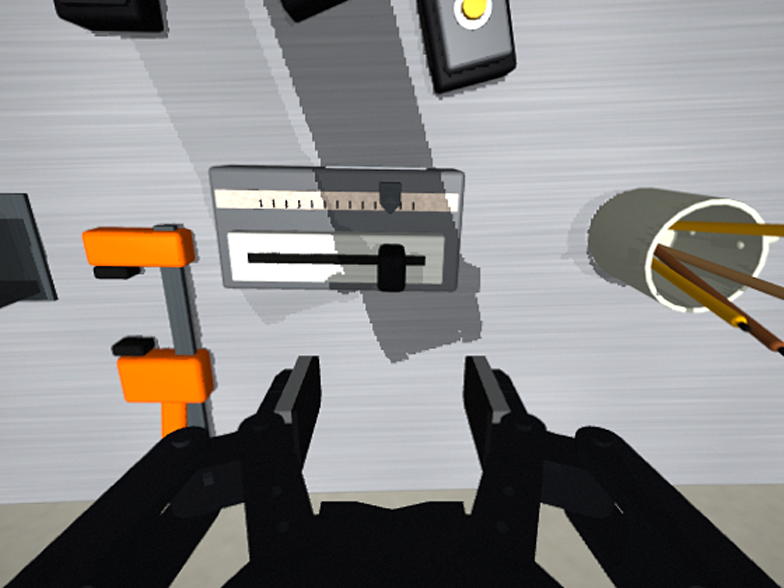

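```bash
python3 - <<'E'
from h import *
print(px2w("top",np.array([(755,253)])/5+[190,140],143))
im=cv2.imread("pics/a_top.png")[:,:,::-1]
save(im,"b3",(315,170,365,220),10,1.6)
E
```

```text
[[ 646.39703565 -150.79701818  143.        ]]
```

View pics/b3.png

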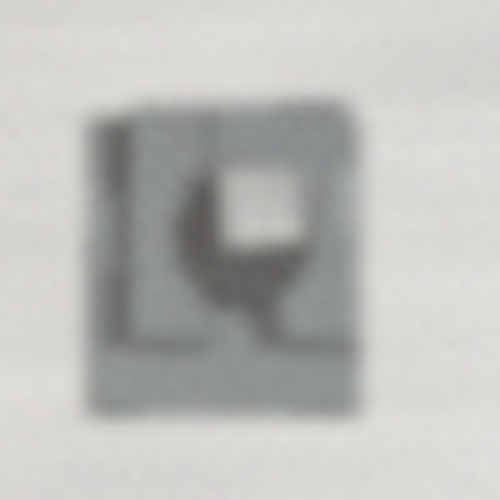

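servo_tool --moves '[{"tx":-0.4,"ty":-4,"tz":0.2,"ax":0,"ay":0,"az":0,"claw":1},{"tx":-0.4,"ty":-4,"tz":0.2,"ax":0,"ay":0,"az":0,"claw":1},{"tx":-0.4,"ty":-4,"tz":0.2,"ax":0,"ay":0,"az":0,"claw":1},{"tx":-0.4,"ty":-4,"tz":0.2,"ax":0,"ay":0,"az":0,"claw":1},{"tx":-0.4,"ty":-4,"tz":0.2,"ax":0,"ay":0,"az":0,"claw":1}]'

```text
clock: 6.15
tcp_pos: [635.3, 10.5, 237.2]
eef_rot: [-1.184, 1.227, 1.188]
ft_force: [0.2, -0.6, 0.6]
opening: 85.4
```

servo_tool --moves '[{"tx":-0.4,"ty":-4,"tz":0.2,"ax":0,"ay":0,"az":0,"claw":1},{"tx":-0.4,"ty":-4,"tz":0.2,"ax":0,"ay":0,"az":0,"claw":1},{"tx":-0.4,"ty":-4,"tz":0.2,"ax":0,"ay":0,"az":0,"claw":1},{"tx":-0.4,"ty":-4,"tz":0.2,"ax":0,"ay":0,"az":0,"claw":1},{"tx":0,"ty":0,"tz":0.2,"ax":0,"ay":0,"az":0,"claw":1}]'

```text
clock: 6.65
tcp_pos: [617.7, -156.3, 247.6]
eef_rot: [-1.178, 1.235, 1.179]
ft_force: [-0.0, 0.7, 0.0]
opening: 85.5
```

servo_tool --moves '[{"tx":0,"ty":0,"tz":0,"ax":0,"ay":0,"az":0,"claw":1},{"tx":0,"ty":0,"tz":0,"ax":0,"ay":0,"az":0,"claw":1}]'

```text
clock: 6.85
tcp_pos: [620.5, -146.5, 247.8]
eef_rot: [-1.184, 1.224, 1.188]
ft_force: [0.2, 0.7, 0.1]
opening: 85.6
```

```bash
python3 - <<'E'
from h import *
s,im=shot("wrist","d1",None,1.4,1.6)
print(s["clock"],s["tcp_pos"],s["opening"],s["ft_force"],s["joint_pos"]); print(R.from_rotvec(s["eef_rot"]).as_matrix().round(3))
E
```

```text
6.85 [ 620.50690029 -146.458294    247.83911012] 85.58758548664584 [0.20721924 0.69085372 0.09394662] [-0.08605735  0.42168661  0.3882645   1.3146161  -0.1575673   1.43753337
  1.83236382]
[[-0.002 -1.     0.031]
 [ 0.001  0.031  1.   ]
 [-1.     0.002  0.001]]
```

View pics/d1.png

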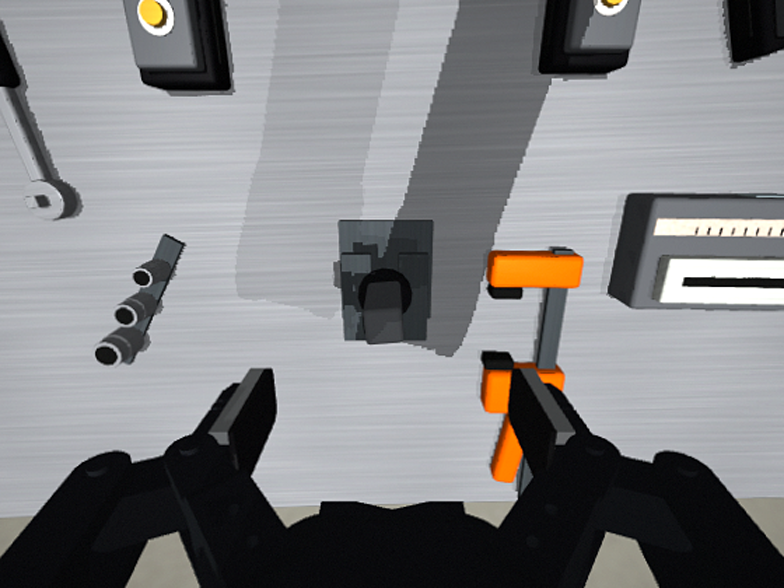

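```bash
python3 - <<'E'
from h import *
save(np.load("pics/d1.npy"),"d2",(225,145,325,255),5.4,2.4)
E
```

```text
(no output)
```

View pics/d2.png

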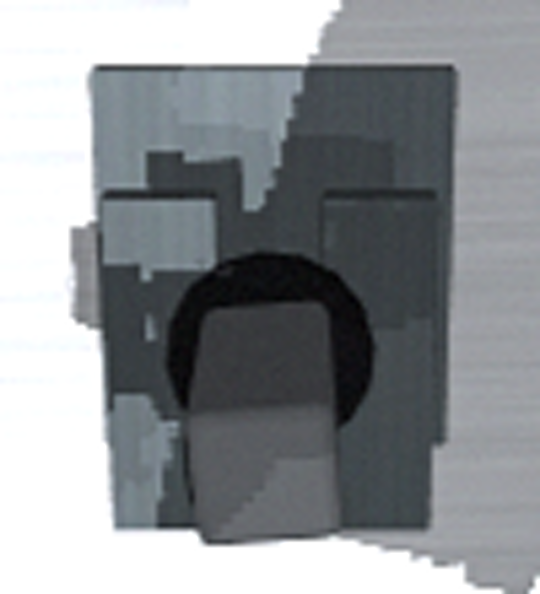

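```bash
python3 - <<'E'
from h import *
s=np.load("pics/d1_s.npy",allow_pickle=True).item()
f=lambda a,z:px2w("wrist",np.array(a,float)/5.4+[225,145],z,s).round(1)
h=f([(190,412),(332,402),(340,535),(205,543)],143); print("handle",h,h.mean(0),[np.degrees(np.arctan2(*(h[j]-h[i])[:2])) for i,j in((0,1),(3,2))],[np.linalg.norm(h[i]-h[j]) for i,j in((0,1),(1,2))])
e=f([(166,350),(374,350),(270,252)],81);print("collar",e, e[2]+[22,0,0])
k=f([(103,195),(217,195),(321,193),(437,193)],75);print("fork",k,(k[1]+k[2])/2,(k[0]+k[3])/2,np.degrees(np.arctan2(*(k[3]-k[0])[:2])))
k=f([(95,66),(457,66)],5);print("foot",k,np.degrees(np.arctan2(*(k[1]-k[0])[:2])),k.mean(0))
# project expected collar circle
E
```

```text
handle [[ 635.9 -164.1  143. ]
 [ 634.8 -140.1  143. ]
 [ 659.7 -139.2  143. ]
 [ 660.4 -162.8  143. ]] [ 647.7  -151.55  143.  ] [np.float64(-2.624220027782111), np.float64(-1.6989529714457738)] [np.float64(24.025195108468942), np.float64(24.91625975141543)]
collar [[ 646.4 -173.4   81. ]
 [ 647.8 -130.1   81. ]
 [ 625.9 -151.    81. ]] [ 647.9 -151.    81. ]
fork [[ 614.3 -185.    75. ]
 [ 615.1 -161.6   75. ]
 [ 615.3 -140.2   75. ]
 [ 616.1 -116.3   75. ]] [ 615.2 -150.9   75. ] [ 615.2  -150.65   75.  ] 1.5008560872934882
foot [[ 598.9 -193.8    5. ]
 [ 601.7 -105.3    5. ]] 1.8121433422312738 [ 600.3  -149.55    5.  ]
```

servo_tool --moves '[{"tx":1.4,"ty":-0.25,"tz":0,"ax":0,"ay":0,"az":1.5,"claw":1},{"tx":1.35,"ty":-0.2,"tz":0,"ax":0,"ay":0,"az":1.5,"claw":1},{"tx":0,"ty":0,"tz":-3,"ax":0,"ay":0,"az":0,"claw":1},{"tx":0,"ty":0,"tz":-3,"ax":0,"ay":0,"az":0,"claw":1},{"tx":0,"ty":0,"tz":0,"ax":0,"ay":0,"az":0,"claw":1}]'

```text
clock: 7.4
tcp_pos: [646.0, -149.8, 183.8]
eef_rot: [-1.22, 1.203, 1.233]
ft_force: [-0.4, 0.5, -0.6]
opening: 85.5
```

servo_tool --moves '[{"tx":0,"ty":0,"tz":0,"ax":0,"ay":0,"az":0,"claw":1},{"tx":0,"ty":0,"tz":0,"ax":0,"ay":0,"az":0,"claw":1}]'

```text
clock: 7.6
tcp_pos: [649.1, -152.1, 191.3]
eef_rot: [-1.226, 1.198, 1.222]
ft_force: [0.1, 0.8, 0.5]
opening: 85.6
```

```bash
python3 - <<'E'
from h import *
s,im=shot("wrist","d3",None,1.4,1.6)
print(s["clock"],s["tcp_pos"],s["opening"],s["ft_force"]); print(R.from_rotvec(s["eef_rot"]).as_matrix().round(3))
E
```

```text
7.6 [ 649.10934982 -152.13746921  191.26529577] 85.60304547090274 [0.05675715 0.8115306  0.52971949]
[[ 0.002 -1.    -0.021]
 [-0.    -0.021  1.   ]
 [-1.    -0.002 -0.   ]]
```

View pics/d3.png

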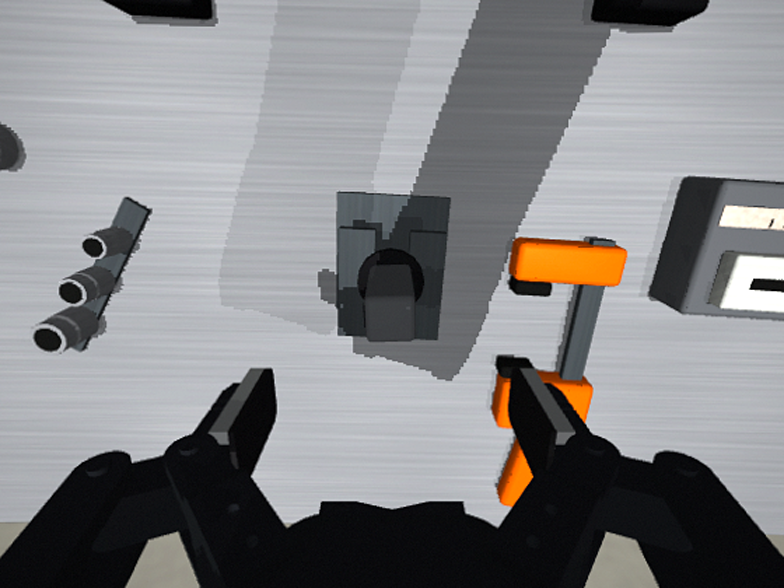

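servo_tool --moves '[{"tx":-0.1,"ty":0.08,"tz":-3,"ax":0,"ay":0,"az":0,"claw":1},{"tx":0,"ty":0,"tz":-3,"ax":0,"ay":0,"az":0,"claw":1},{"tx":0,"ty":0,"tz":0,"ax":0,"ay":0,"az":0,"claw":1},{"tx":0,"ty":0,"tz":0,"ax":0,"ay":0,"az":0,"claw":1},{"tx":0,"ty":0,"tz":0,"ax":0,"ay":0,"az":0,"claw":1}]'

```text
clock: 8.15
tcp_pos: [648.5, -152.2, 132.0]
eef_rot: [-1.226, 1.198, 1.221]
ft_force: [0.4, 0.2, 0.2]
opening: 85.2
```

```bash
python3 - <<'E'
from h import *
s,im=shot("wrist","d4",None,1.4,2)
print(s["clock"],s["tcp_pos"],s["opening"],s["ft_force"]); print(R.from_rotvec(s["eef_rot"]).as_matrix().round(3))
E
```

```text
8.15 [ 648.51135897 -152.22842996  132.00630155] 85.15392009626261 [0.42867194 0.20641444 0.19506813]
[[ 0.004 -1.    -0.02 ]
 [-0.001 -0.02   1.   ]
 [-1.    -0.004 -0.001]]
```

View pics/d4.png

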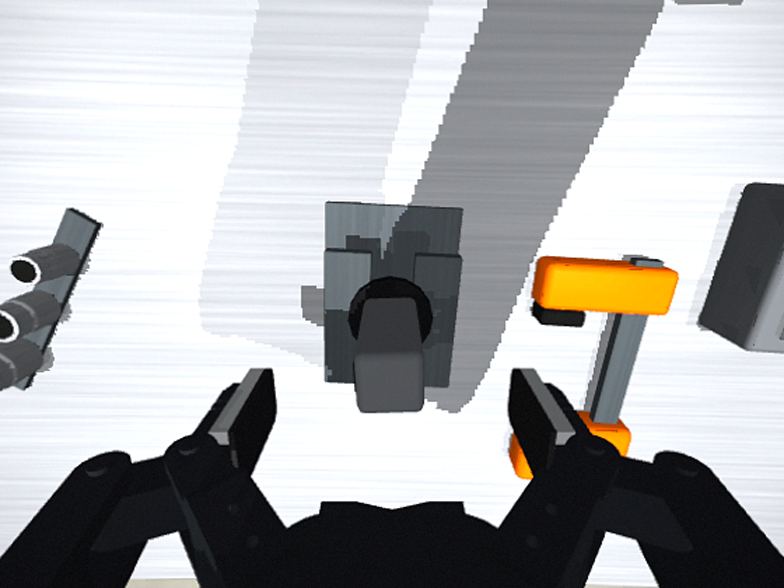

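servo_tool --moves '[{"tx":-0.05,"ty":0.05,"tz":-2,"ax":0,"ay":0,"az":0,"claw":1},{"tx":0,"ty":0,"tz":-1.9,"ax":0,"ay":0,"az":0,"claw":1},{"tx":0,"ty":0,"tz":0,"ax":0,"ay":0,"az":0,"claw":1},{"tx":0,"ty":0,"tz":0,"ax":0,"ay":0,"az":0,"claw":1},{"tx":0,"ty":0,"tz":0,"ax":0,"ay":0,"az":0,"claw":0.5}]'

```text
clock: 8.7
tcp_pos: [647.7, -151.6, 92.3]
eef_rot: [-1.225, 1.198, 1.221]
ft_force: [0.3, -0.2, -0.2]
opening: 73.3
```

servo_tool --moves '[{"tx":0,"ty":0,"tz":0,"ax":0,"ay":0,"az":0,"claw":0},{"tx":0,"ty":0,"tz":0,"ax":0,"ay":0,"az":0,"claw":-0.2},{"tx":0,"ty":0,"tz":0,"ax":0,"ay":0,"az":0,"claw":-0.4},{"tx":0,"ty":0,"tz":0,"ax":0,"ay":0,"az":0,"claw":-0.6},{"tx":0,"ty":0,"tz":0,"ax":0,"ay":0,"az":0,"claw":-1}]'

```text
clock: 9.2
tcp_pos: [647.0, -151.4, 90.9]
eef_rot: [-1.224, 1.199, 1.223]
ft_force: [-0.4, -0.0, 4.4]
opening: 25.5
```

servo_tool --moves '[{"tx":0,"ty":0,"tz":0,"ax":0,"ay":0,"az":0,"claw":-1},{"tx":0,"ty":0,"tz":0,"ax":0,"ay":0,"az":0,"claw":-1}]'

```text
clock: 9.4
tcp_pos: [647.0, -151.3, 90.8]
eef_rot: [-1.224, 1.199, 1.223]
ft_force: [0.8, 0.4, 5.4]
opening: 25.1
```

```bash
python3 - <<'E'
from h import *
s,im=shot("wrist","d5",None,1.4,2)
print(s["clock"],s["tcp_pos"],s["opening"],s["ft_force"]); print(R.from_rotvec(s["eef_rot"]).as_matrix().round(3))
E
```

```text
9.4 [ 647.03258205 -151.3493047    90.84517416] 25.143640026482288 [0.82182199 0.42014043 5.39565043]
[[ 0.001 -1.    -0.02 ]
 [-0.    -0.02   1.   ]
 [-1.    -0.001 -0.   ]]
```

View pics/d5.png

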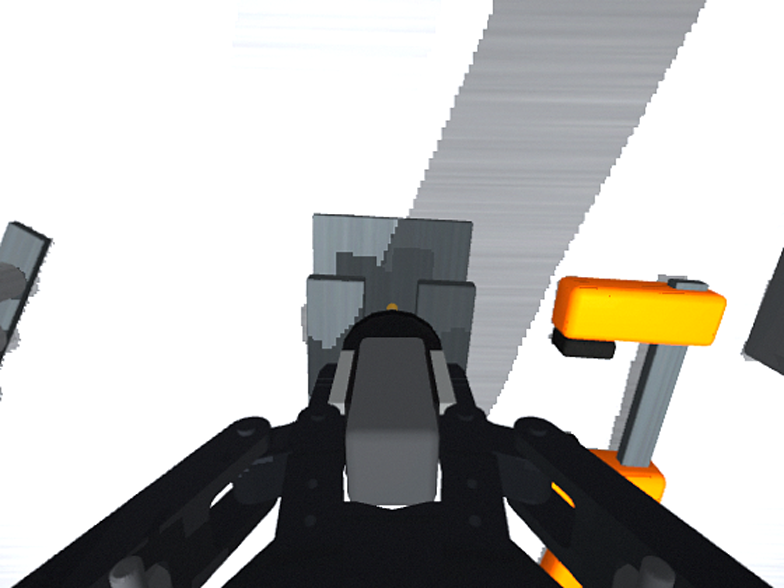

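servo_tool --moves '[{"tx":0,"ty":0,"tz":1.5,"ax":0,"ay":0,"az":0,"claw":-1},{"tx":0,"ty":0,"tz":2.5,"ax":0,"ay":0,"az":0,"claw":-1},{"tx":0,"ty":0,"tz":3.5,"ax":0,"ay":0,"az":0,"claw":-1},{"tx":0,"ty":0,"tz":3.5,"ax":0,"ay":0,"az":0,"claw":-1},{"tx":0,"ty":0,"tz":2,"ax":0,"ay":0,"az":0,"claw":-1}]'

```text
clock: 9.95
tcp_pos: [647.3, -151.5, 224.2]
eef_rot: [-1.226, 1.198, 1.221]
ft_force: [0.8, 0.1, -1.8]
opening: 25.3
```

servo_tool --moves '[{"tx":0,"ty":0,"tz":0,"ax":0,"ay":0,"az":0,"claw":-1},{"tx":0,"ty":0,"tz":0,"ax":0,"ay":0,"az":0,"claw":-1},{"tx":0,"ty":0,"tz":0,"ax":0,"ay":0,"az":0,"claw":-1}]'

```text
clock: 10.25
tcp_pos: [645.9, -150.9, 218.6]
eef_rot: [-1.222, 1.201, 1.226]
ft_force: [-0.6, 0.1, -1.5]
opening: 25.3
```

```bash
python3 - <<'E'
from h import *
s,im=shot("wrist","e1",None,1.4,1.8)
print(s["clock"],s["tcp_pos"],s["opening"],s["ft_force"]); print(R.from_rotvec(s["eef_rot"]).as_matrix().round(3))
save(im,"e2",(240,200,320,290),6,3)
save(eyes.read_camera("scene"),"e3",(130,60,450,300),2.5,2)
E
```

```text
10.25 [ 645.87485098 -150.92373062  218.59710711] 25.321876657648733 [-0.55126654  0.10147477 -1.48221498]
[[-0.003 -1.    -0.02 ]
 [ 0.001 -0.02   1.   ]
 [-1.     0.003  0.001]]
```

View pics/e1.png

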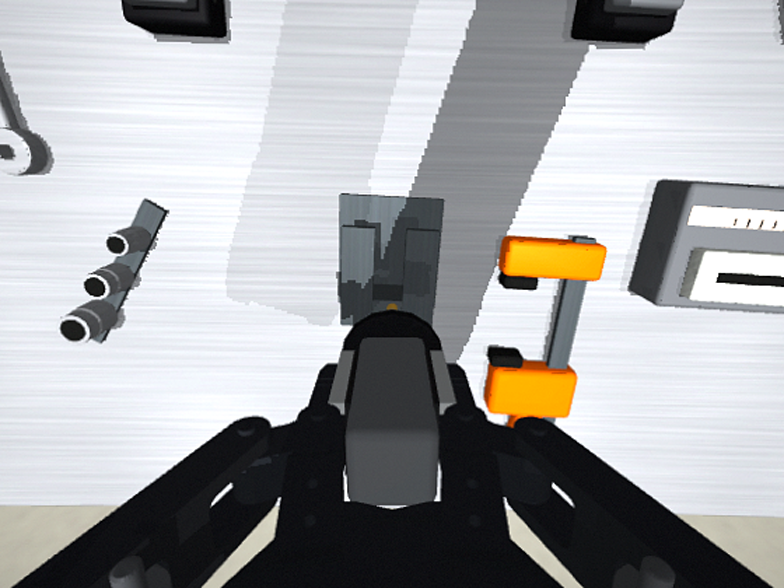

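View pics/e2.png

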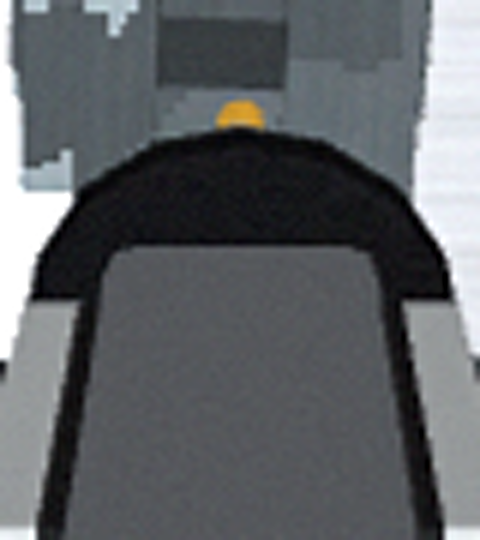

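View pics/e3.png

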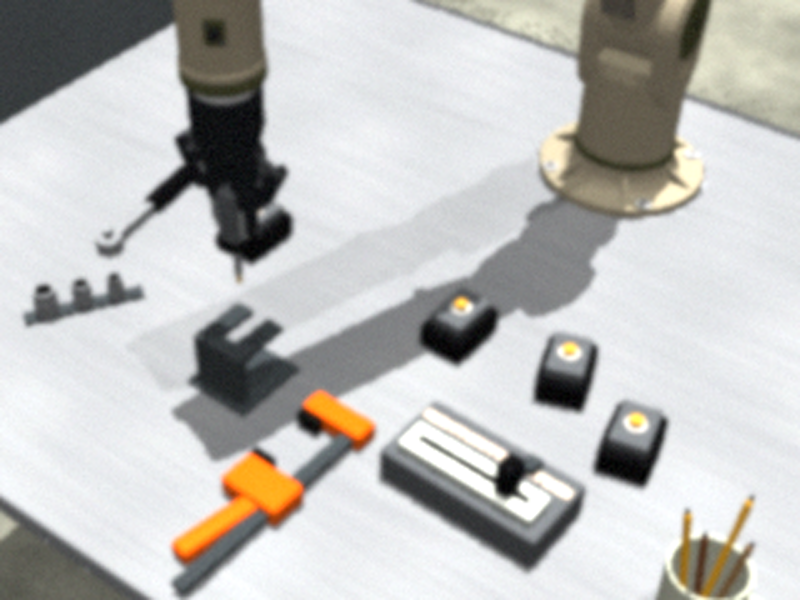

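```bash
python3 - <<'E'
from h import *
s=np.load("pics/e1_s.npy",allow_pickle=True).item()
Rm=R.from_rotvec(s["eef_rot"]).as_matrix()
for l in [(73.8,0,0),(73.8,4.5,0),(73.8,1,0),(65,4.5,0),(65,4.5,4.5)]:
    print(l,w2px("wrist",s["tcp_pos"]+Rm@np.array(l,float),s))
s=read_state()
for n in ["top","scene"]:
  im=np.ascontiguousarray(eyes.read_camera(n)); hsv=cv2.cvtColor(im,cv2.COLOR_RGB2HSV).astype(int)
  m=((hsv[:,:,0]>12)&(hsv[:,:,0]<32)&(hsv[:,:,1]>90)&(hsv[:,:,2]>80)).astype(np.uint8)
  k,l,st,c=cv2.connectedComponentsWithStats(m)
  for i in range(1,k):
    if st[i,4]<60 and st[i,4]>3: print(n,st[i,4],c[i].round(1),px2w(n,c[i],57.5)[0].round(1))
tip=s["tcp_pos"]+R.from_rotvec(s["eef_rot"]).as_matrix()@[73.8,0,0]; print(tip,w2px("scene",tip),w2px("top",tip))
E
```

```text
(73.8, 0, 0) [[279.07369305 216.91924702]]
(73.8, 4.5, 0) [[279.07214406 211.59782194]]
(73.8, 1, 0) [[279.07335115 215.74243429]]
(65, 4.5, 0) [[279.06672603 215.54443505]]
(65, 4.5, 4.5) [[284.97613674 215.54355254]]
top 34 [294.6 143.7] [818.9 -14.5  57.5]
top 4 [157.5 188.5] [684.7 433.6  57.5]
top 6 [147.5 203. ] [638.3 465.7  57.5]
top 7 [207.  248.3] [486.9 274.4  57.5]
top 8 [389.9 256.9] [ 443.6 -304.4   57.5]
top 7 [289.  260.7] [440.2  14.2  57.5]
top 7 [243.3 265. ] [430.7 159.5  57.5]
scene 22 [313.9 180.8] [441.   12.4  57.5]
scene 22 [357.5 198.7] [431.3 156.1  57.5]
scene 26 [384.2 227.3] [486.9 271.3  57.5]
scene 56 [425.1 269.5] [556.4 423.2  57.5]
scene 46 [213.2 271.3] [8.785e+02 6.000e-01 5.750e+01]
scene 25 [404.4 270.8] [591.4 382.7  57.5]
scene 4 [402.8 293. ] [656.  410.1  57.5]
[ 645.70172993 -150.88792693  144.7436525 ] [[225.67580233 172.5743753 ]] [[341.09269496 190.73529523]]
```

servo_tool --moves '[{"tx":-0.8,"ty":2,"tz":0,"ax":0,"ay":0,"az":0,"claw":-1},{"tx":-1.6,"ty":4.2,"tz":0,"ax":0,"ay":0,"az":0,"claw":-1},{"tx":-1.6,"ty":4.2,"tz":0,"ax":0,"ay":0,"az":0,"claw":-1},{"tx":-1.6,"ty":4.2,"tz":0,"ax":0,"ay":0,"az":0,"claw":-1},{"tx":-1.6,"ty":4.2,"tz":0,"ax":0,"ay":0,"az":0,"claw":-1}]'

```text
clock: 10.95
tcp_pos: [573.6, 38.3, 219.9]
eef_rot: [-1.224, 1.2, 1.224]
ft_force: [0.9, 0.7, -0.8]
opening: 25.6
```

servo_tool --moves '[{"tx":-1.6,"ty":4.2,"tz":0,"ax":0,"ay":0,"az":0,"claw":-1},{"tx":-1.6,"ty":4.2,"tz":0,"ax":0,"ay":0,"az":0,"claw":-1},{"tx":-1.6,"ty":4.2,"tz":0,"ax":0,"ay":0,"az":0,"claw":-1},{"tx":-1.6,"ty":4.2,"tz":0,"ax":0,"ay":0,"az":0,"claw":-1},{"tx":-1.6,"ty":4.2,"tz":0,"ax":0,"ay":0,"az":0,"claw":-1}]'

```text
clock: 11.45
tcp_pos: [493.7, 248.2, 220.1]
eef_rot: [-1.224, 1.2, 1.224]
ft_force: [1.0, 0.1, -1.4]
opening: 25.5
```

servo_tool --moves '[{"tx":-0.8,"ty":2,"tz":0,"ax":0,"ay":0,"az":0,"claw":-1},{"tx":0,"ty":0,"tz":-2,"ax":0,"ay":0,"az":0,"claw":-1},{"tx":0,"ty":0,"tz":0,"ax":0,"ay":0,"az":0,"claw":-1},{"tx":0,"ty":0,"tz":0,"ax":0,"ay":0,"az":0,"claw":-1},{"tx":0,"ty":0,"tz":0,"ax":0,"ay":0,"az":0,"claw":-1}]'

```text
clock: 11.95
tcp_pos: [487.4, 265.9, 201.0]
eef_rot: [-1.223, 1.2, 1.222]
ft_force: [-0.0, 0.6, -0.7]
opening: 25.6
```

```bash
cat > studs.py <<'E'
from h import *
def studs():
  s=read_state()
  for n in ["top","scene"]:
    im=np.ascontiguousarray(eyes.read_camera(n)); np.save(f"pics/last_{n}.npy",im); hsv=cv2.cvtColor(im,cv2.COLOR_RGB2HSV).astype(int)
    m=((hsv[:,:,0]>12)&(hsv[:,:,0]<32)&(hsv[:,:,1]>90)&(hsv[:,:,2]>80)).astype(np.uint8)
    k,l,st,c=cv2.connectedComponentsWithStats(m)
    for i in range(1,k):
      p=px2w(n,c[i],57.5)[0]
      if st[i,4]<60 and st[i,4]>3 and p[0]<540: print(n,st[i,4],c[i].round(1),p.round(1))
  tip=s["tcp_pos"]+R.from_rotvec(s["eef_rot"]).as_matrix()@[73.8,0,0]; print("clock",s["clock"],"tcp",s["tcp_pos"].round(1),"tip",tip.round(1),"F",s["ft_force"].round(1),"px",w2px("scene",tip).round(1),w2px("top",tip).round(1))
E
python3 - <<'E'
from studs import *
studs()
s,im=shot("wrist","f1",None,1.4,1.6)
save(np.load("pics/last_scene.npy"),"f2",(280,120,480,270),4,2)
E
```

```text
top 8 [389.9 256.9] [ 443.6 -304.4   57.5]
top 4 [288.5 260.5] [440.9  15.8  57.5]
top 8 [243.1 264.9] [431.1 160.   57.5]
scene 14 [231.5 142.3] [ 442.6 -307.4   57.5]
scene 20 [313.8 180.8] [441.2  11.9  57.5]
scene 23 [357.6 198.8] [431.3 156.4  57.5]
scene 11 [384.  227.6] [488.4 271.4  57.5]
clock 11.95 tcp [487.4 265.9 201. ] tip [487.5 265.9 127.2] F [-0.   0.6 -0.7] px [[386.4 208.2]] [[205.4 247.2]]
```

View pics/f1.png

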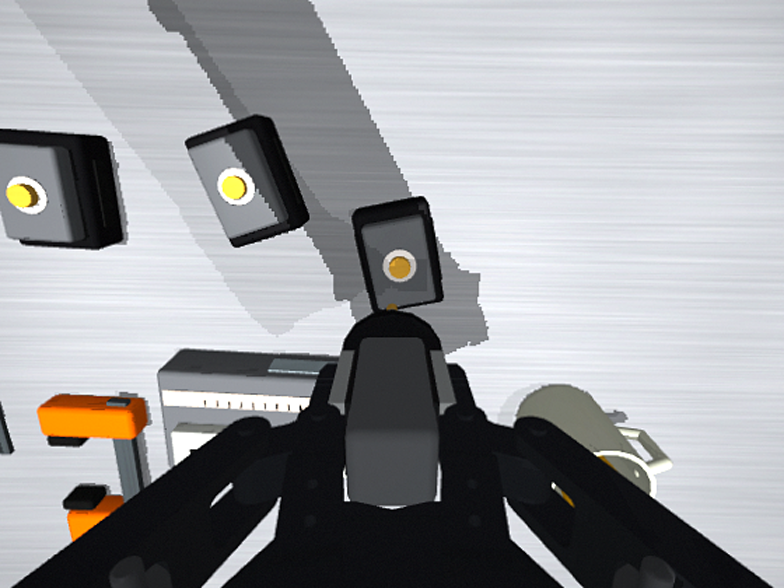

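View pics/f2.png

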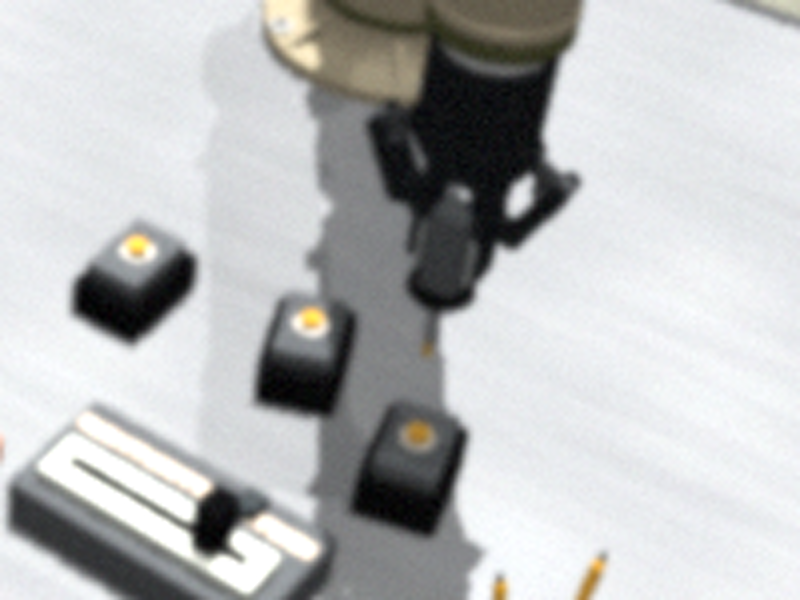

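```bash
cat > ws.py <<'E'
from h import *
import sys
def ws(name,pts=None):
    im=np.load(f"pics/{name}.npy"); s=np.load(f"pics/{name}_s.npy",allow_pickle=True).item()
    hsv=cv2.cvtColor(np.ascontiguousarray(im),cv2.COLOR_RGB2HSV).astype(int)
    m=((hsv[:,:,0]>14)&(hsv[:,:,0]<32)&(hsv[:,:,1]>110)&(hsv[:,:,2]>60)).astype(np.uint8)
    k,l,st,c=cv2.connectedComponentsWithStats(m)
    for i in range(1,k):
        if st[i,4]>30 and st[i,4]<600:
            print("wrist stud",st[i].tolist(),c[i].round(1),px2w("wrist",c[i],57.5,s)[0].round(1))
    tip=s["tcp_pos"]+R.from_rotvec(s["eef_rot"]).as_matrix()@[73.8,0,0]
    print("tip",tip.round(1),"pxtip",w2px("wrist",tip,s).round(1))
E
python3 -c "
from ws import *
ws('f1')"
```

```text
wrist stud [158, 126, 18, 16, 228] [166.7 133.4] [431.1 158.2  57.5]
wrist stud [5, 131, 22, 17, 286] [ 15.3 139.3] [440.   15.6  57.5]
wrist stud [278, 183, 15, 16, 188] [285.  190.7] [485.6 272.2  57.5]
tip [487.5 266.2 127.3] pxtip [[279.1 216.9]]
```

servo_tool --moves '[{"tx":-0.1,"ty":0.6,"tz":-2,"ax":0,"ay":0,"az":0,"claw":-1},{"tx":0,"ty":0,"tz":-2.5,"ax":0,"ay":0,"az":0,"claw":-1},{"tx":0,"ty":0,"tz":-1,"ax":0,"ay":0,"az":0,"claw":-1},{"tx":0,"ty":0,"tz":0,"ax":0,"ay":0,"az":0,"claw":-1},{"tx":0,"ty":0,"tz":0,"ax":0,"ay":0,"az":0,"claw":-1}]'

```text
clock: 12.6
tcp_pos: [486.2, 272.7, 146.2]
eef_rot: [-1.223, 1.199, 1.223]
ft_force: [0.2, 0.7, -1.1]
opening: 25.4
```

servo_tool --moves '[{"tx":0,"ty":0,"tz":0,"ax":0,"ay":0,"az":0,"claw":-1}]'

```text
clock: 12.7
tcp_pos: [486.5, 273.0, 146.7]
eef_rot: [-1.223, 1.198, 1.223]
ft_force: [-0.0, -0.1, -1.4]
opening: 25.2
```

```bash
python3 - <<'E'
from studs import *
studs()
s,im=shot("wrist","f3",(220,120,350,260),4,1.8)
save(np.load("pics/last_scene.npy"),"f4",(330,150,450,250),5,2)
E
```

```text
top 8 [389.9 256.9] [ 443.6 -304.4   57.5]
top 4 [288.5 260.5] [440.9  15.8  57.5]
top 8 [243.1 264.9] [431.1 160.   57.5]
scene 14 [231.5 142.3] [ 442.6 -307.4   57.5]
scene 19 [313.8 180.8] [441.4  12.4  57.5]
scene 24 [357.5 198.9] [432.  156.5  57.5]
scene 9 [384.2 227.6] [487.8 271.7  57.5]
clock 12.7 tcp [486.5 273.  146.7] tip [486.7 273.1  72.9] F [-0.  -0.1 -1.4] px [[385.8 223.6]] [[206.5 248.2]]
```

View pics/f3.png

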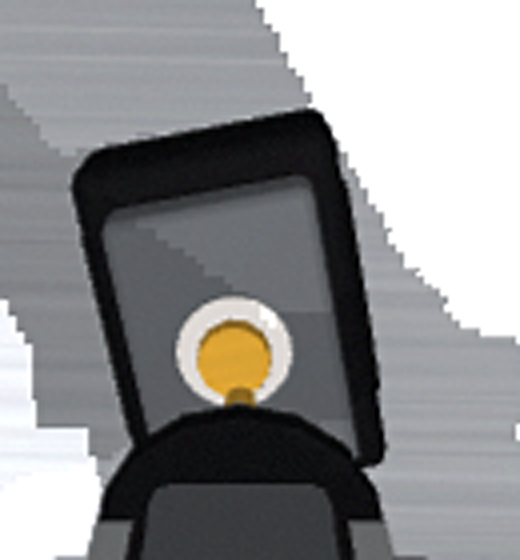

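View pics/f4.png

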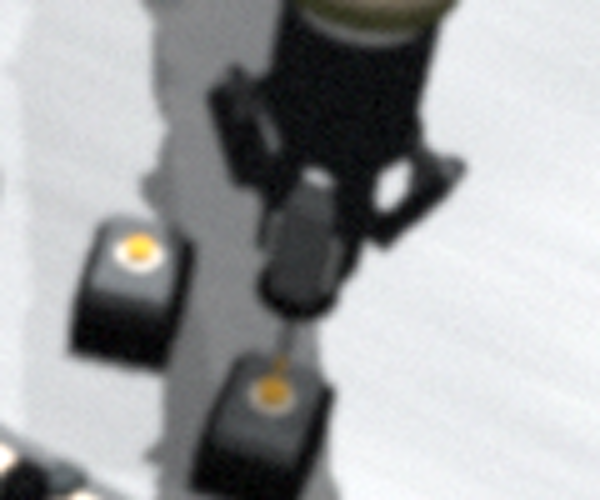

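servo_tool --moves '[{"tx":0,"ty":-0.07,"tz":-0.6,"ax":0,"ay":0,"az":0,"claw":-1},{"tx":0,"ty":0,"tz":-0.5,"ax":0,"ay":0,"az":0,"claw":-1},{"tx":0,"ty":0,"tz":0,"ax":0,"ay":0,"az":0,"claw":-1},{"tx":0,"ty":0,"tz":0,"ax":0,"ay":0,"az":0,"claw":-1}]'

```text
clock: 13.25
tcp_pos: [485.5, 271.9, 133.9]
eef_rot: [-1.224, 1.201, 1.224]
ft_force: [-0.3, 0.5, -0.7]
opening: 25.6
```

servo_tool --moves '[{"tx":0,"ty":0,"tz":-0.25,"ax":0,"ay":0,"az":0,"claw":-1},{"tx":0,"ty":0,"tz":-0.25,"ax":0,"ay":0,"az":0,"claw":-1},{"tx":0,"ty":0,"tz":0,"ax":0,"ay":0,"az":0,"claw":-1},{"tx":0,"ty":0,"tz":0,"ax":0,"ay":0,"az":0,"claw":-1}]'

```text
clock: 13.65
tcp_pos: [485.9, 272.2, 129.5]
eef_rot: [-1.224, 1.199, 1.224]
ft_force: [0.9, -0.0, 0.5]
opening: 25.2
```

servo_tool --moves '[{"tx":0,"ty":0,"tz":-0.15,"ax":0,"ay":0,"az":0,"claw":-1},{"tx":0,"ty":0,"tz":-0.15,"ax":0,"ay":0,"az":0,"claw":-1},{"tx":0,"ty":0,"tz":0,"ax":0,"ay":0,"az":0,"claw":-1},{"tx":0,"ty":0,"tz":0,"ax":0,"ay":0,"az":0,"claw":-1}]'

```text
clock: 14.05
tcp_pos: [485.8, 272.1, 126.5]
eef_rot: [-1.224, 1.199, 1.224]
ft_force: [1.0, 0.2, 0.8]
opening: 25.4
```

servo_tool --moves '[{"tx":0,"ty":0,"tz":-0.1,"ax":0,"ay":0,"az":0,"claw":-1},{"tx":0,"ty":0,"tz":0,"ax":0,"ay":0,"az":0,"claw":-1},{"tx":0,"ty":0,"tz":0,"ax":0,"ay":0,"az":0,"claw":-1},{"tx":0,"ty":0,"tz":0,"ax":0,"ay":0,"az":0,"claw":-1}]'

```text
clock: 14.45
tcp_pos: [485.8, 272.1, 125.4]
eef_rot: [-1.224, 1.2, 1.224]
ft_force: [0.2, 1.2, 1.7]
opening: 25.6
```

```bash
python3 - <<'E'
from h import *
s,im=shot("wrist","f5",(220,120,350,260),4,1.8)
print(s["tcp_pos"],s["ft_force"])
save(eyes.read_camera("scene"),"f6",(330,150,450,250),5,2)
E
```

```text
[485.80531961 272.14764122 125.38126245] [0.17133239 1.23236296 1.65723059]
```

View pics/f5.png

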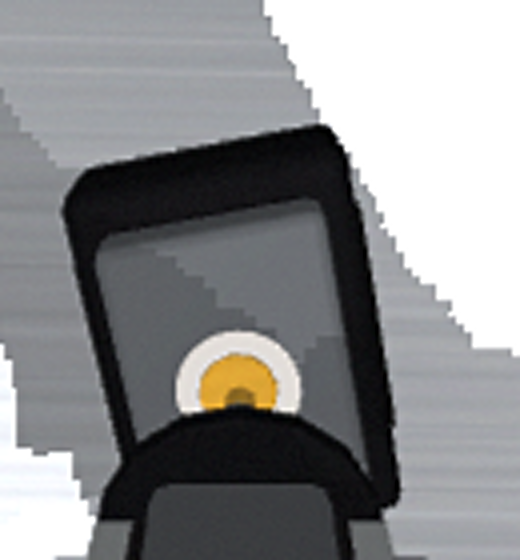

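View pics/f6.png

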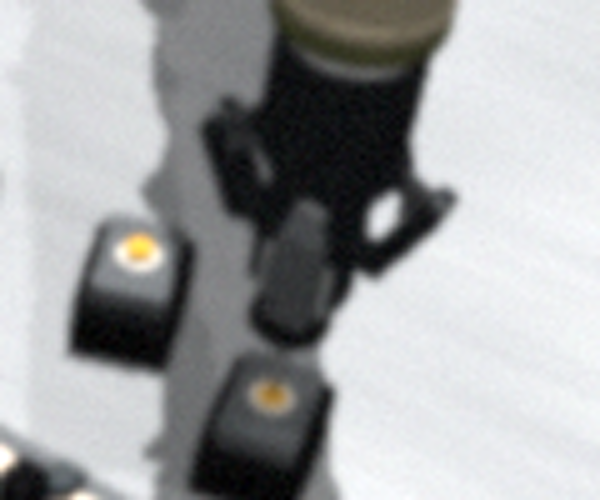

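servo_tool --moves '[{"tx":0,"ty":0,"tz":-0.1,"ax":0,"ay":0,"az":0,"claw":-1},{"tx":0,"ty":0,"tz":0,"ax":0,"ay":0,"az":0,"claw":-1},{"tx":0,"ty":0,"tz":0,"ax":0,"ay":0,"az":0,"claw":-1}]'

```text
clock: 14.85
tcp_pos: [485.9, 272.2, 124.6]
eef_rot: [-1.224, 1.199, 1.223]
ft_force: [-0.8, 0.7, 4.2]
opening: 25.0
```

servo_tool --moves '[{"tx":0,"ty":0,"tz":-0.1,"ax":0,"ay":0,"az":0,"claw":-1},{"tx":0,"ty":0,"tz":0,"ax":0,"ay":0,"az":0,"claw":-1},{"tx":0,"ty":0,"tz":0,"ax":0,"ay":0,"az":0,"claw":-1}]'

```text
clock: 15.15
tcp_pos: [486.1, 272.2, 124.2]
eef_rot: [-1.224, 1.199, 1.223]
ft_force: [-1.4, -0.4, 9.5]
opening: 25.5
```

servo_tool --moves '[{"tx":0,"ty":0,"tz":0.2,"ax":0,"ay":0,"az":0,"claw":-1},{"tx":0,"ty":0,"tz":0,"ax":0,"ay":0,"az":0,"claw":-1},{"tx":0,"ty":0,"tz":1,"ax":0,"ay":0,"az":0,"claw":-1},{"tx":0,"ty":0,"tz":2.5,"ax":0,"ay":0,"az":0,"claw":-1},{"tx":0,"ty":0,"tz":2.5,"ax":0,"ay":0,"az":0,"claw":-1}]'

```text
clock: 15.65
tcp_pos: [484.6, 271.3, 185.1]
eef_rot: [-1.224, 1.204, 1.225]
ft_force: [0.3, -0.2, -1.4]
opening: 25.1
```

servo_tool --moves '[{"tx":-1.4,"ty":-3,"tz":0,"ax":0,"ay":0,"az":0,"claw":-1},{"tx":-1.4,"ty":-3,"tz":0,"ax":0,"ay":0,"az":0,"claw":-1},{"tx":-1.4,"ty":-3,"tz":0,"ax":0,"ay":0,"az":0,"claw":-1},{"tx":-1.3,"ty":-2.4,"tz":0,"ax":0,"ay":0,"az":0,"claw":-1},{"tx":0,"ty":0,"tz":0,"ax":0,"ay":0,"az":0,"claw":-1}]'

```text
clock: 16.15
tcp_pos: [429.1, 154.2, 185.2]
eef_rot: [-1.22, 1.205, 1.221]
ft_force: [-0.4, -0.9, -1.7]
opening: 25.4
```

servo_tool --moves '[{"tx":0,"ty":0,"tz":0,"ax":0,"ay":0,"az":0,"claw":-1},{"tx":0,"ty":0,"tz":0,"ax":0,"ay":0,"az":0,"claw":-1},{"tx":0,"ty":0,"tz":0,"ax":0,"ay":0,"az":0,"claw":-1}]'

```text
clock: 16.45
tcp_pos: [430.7, 158.9, 185.1]
eef_rot: [-1.225, 1.2, 1.225]
ft_force: [-0.0, -0.1, -1.4]
opening: 24.9
```

```bash
python3 - <<'E'
from studs import *
from ws import ws
studs()
s,im=shot("wrist","g1",None,1.4,1.6); ws("g1")
E
```

```text
top 8 [389.9 256.9] [ 443.6 -304.4   57.5]
top 4 [288.5 260.5] [440.9  15.8  57.5]
scene 14 [231.5 142.3] [ 442.6 -307.4   57.5]
scene 22 [313.9 180.9] [441.5  12.7  57.5]
scene 4 [357.5 199. ] [432.3 156.6  57.5]
scene 26 [384.2 227.3] [486.9 271.3  57.5]
clock 16.45 tcp [430.7 158.9 185.1] tip [430.7 158.9 111.3] F [-0.  -0.1 -1.4] px [[360.8 185. ]] [[241.5 265. ]]
wrist stud [270, 189, 16, 16, 207] [277.5 196.7] [430.4 157.1  57.5]
wrist stud [121, 195, 19, 16, 229] [130.2 202.6] [439.4  14.3  57.5]
wrist stud [380, 243, 16, 15, 192] [387.6 249.8] [485.1 271.4  57.5]
wrist stud [523, 385, 37, 35, 323] [543.  400.6] [686.  488.8  57.5]
wrist stud [515, 388, 20, 18, 76] [523.1 395. ] [678.2 462.6  57.5]
tip [430.7 158.7 111.3] pxtip [[279.1 216.9]]
```

View pics/g1.png

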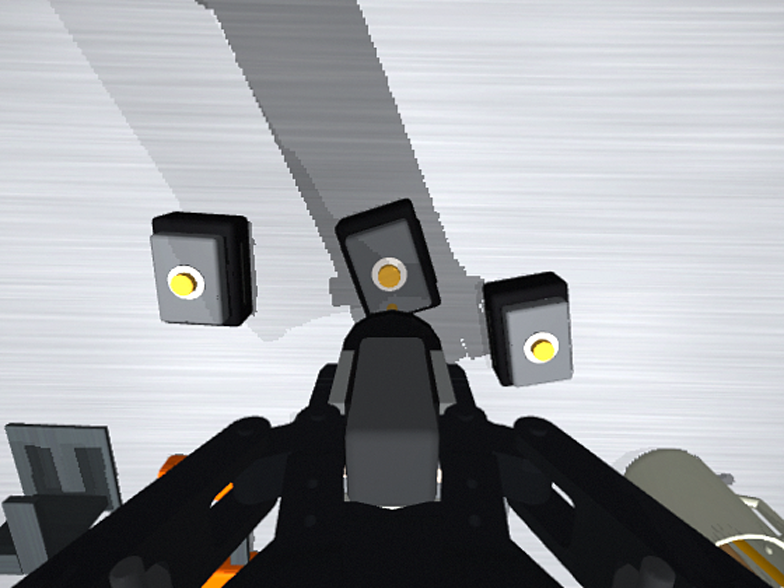

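servo_tool --moves '[{"tx":0,"ty":-0.16,"tz":-2,"ax":0,"ay":0,"az":0,"claw":-1},{"tx":0,"ty":0,"tz":-2,"ax":0,"ay":0,"az":0,"claw":-1},{"tx":0,"ty":0,"tz":-1,"ax":0,"ay":0,"az":0,"claw":-1},{"tx":0,"ty":0,"tz":0,"ax":0,"ay":0,"az":0,"claw":-1},{"tx":0,"ty":0,"tz":0,"ax":0,"ay":0,"az":0,"claw":-1}]'

```text
clock: 17.1
tcp_pos: [431.0, 156.7, 135.7]
eef_rot: [-1.224, 1.2, 1.224]
ft_force: [0.6, 0.2, -1.1]
opening: 25.2
```

```bash
python3 - <<'E'
from h import *
s,im=shot("wrist","g2",(220,120,350,260),4,1.8)
print(s["tcp_pos"],s["ft_force"])
save(eyes.read_camera("scene"),"g3",(300,130,420,230),5,2)
E
```

```text
[430.97693751 156.67439094 135.74944745] [ 0.61950337  0.1825339  -1.08461859]
```

View pics/g2.png

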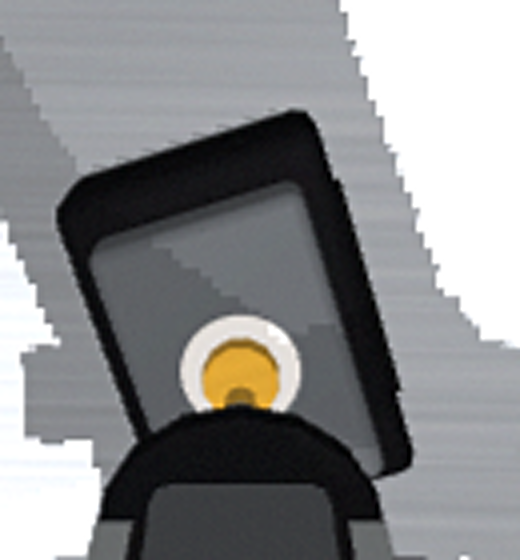

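View pics/g3.png

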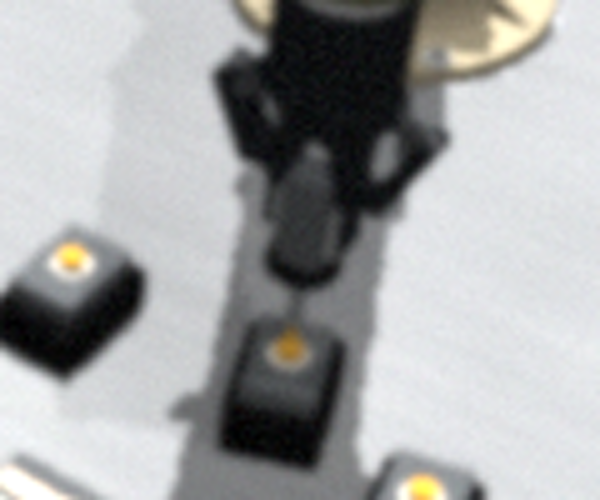

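Centred over stud 2. Press from 135.7 down to about 125.5, then until the stop is felt.

servo_tool --moves '[{"tx":0,"ty":0,"tz":-0.5,"ax":0,"ay":0,"az":0,"claw":-1},{"tx":0,"ty":0,"tz":-0.3,"ax":0,"ay":0,"az":0,"claw":-1},{"tx":0,"ty":0,"tz":-0.2,"ax":0,"ay":0,"az":0,"claw":-1},{"tx":0,"ty":0,"tz":0,"ax":0,"ay":0,"az":0,"claw":-1},{"tx":0,"ty":0,"tz":0,"ax":0,"ay":0,"az":0,"claw":-1}]'

```text
clock: 17.7
tcp_pos: [431.1, 156.6, 125.6]
eef_rot: [-1.224, 1.199, 1.223]
ft_force: [2.2, 1.0, 1.3]
opening: 25.3
```

servo_tool --moves '[{"tx":0,"ty":0,"tz":-0.05,"ax":0,"ay":0,"az":0,"claw":-1},{"tx":0,"ty":0,"tz":0,"ax":0,"ay":0,"az":0,"claw":-1},{"tx":0,"ty":0,"tz":0,"ax":0,"ay":0,"az":0,"claw":-1},{"tx":0,"ty":0,"tz":0,"ax":0,"ay":0,"az":0,"claw":-1}]'

```text
clock: 18.1
tcp_pos: [430.8, 156.5, 124.9]
eef_rot: [-1.224, 1.2, 1.224]
ft_force: [1.7, 0.7, 3.2]
opening: 25.4
```

servo_tool --moves '[{"tx":0,"ty":0,"tz":-0.05,"ax":0,"ay":0,"az":0,"claw":-1},{"tx":0,"ty":0,"tz":0,"ax":0,"ay":0,"az":0,"claw":-1},{"tx":0,"ty":0,"tz":0,"ax":0,"ay":0,"az":0,"claw":-1},{"tx":0,"ty":0,"tz":0,"ax":0,"ay":0,"az":0,"claw":-1},{"tx":0,"ty":0,"tz":0,"ax":0,"ay":0,"az":0,"claw":-1}]'

```text
clock: 18.6
tcp_pos: [430.9, 156.5, 124.5]
eef_rot: [-1.224, 1.199, 1.224]
ft_force: [1.0, 0.7, 4.6]
opening: 25.4
```

servo_tool --moves '[{"tx":0,"ty":0,"tz":0.3,"ax":0,"ay":0,"az":0,"claw":-1},{"tx":0,"ty":0,"tz":1,"ax":0,"ay":0,"az":0,"claw":-1},{"tx":0,"ty":0,"tz":2.5,"ax":0,"ay":0,"az":0,"claw":-1},{"tx":0,"ty":0,"tz":2.5,"ax":0,"ay":0,"az":0,"claw":-1},{"tx":0.2,"ty":-2,"tz":0,"ax":0,"ay":0,"az":0,"claw":-1}]'

```text
clock: 19.1
tcp_pos: [433.2, 139.0, 190.4]
eef_rot: [-1.226, 1.194, 1.226]
ft_force: [0.2, -0.5, -0.7]
opening: 25.3
```

servo_tool --moves '[{"tx":0.2,"ty":-4,"tz":0,"ax":0,"ay":0,"az":0,"claw":-1},{"tx":0.3,"ty":-4,"tz":0,"ax":0,"ay":0,"az":0,"claw":-1},{"tx":0.2,"ty":-4,"tz":0,"ax":0,"ay":0,"az":0,"claw":-1},{"tx":0,"ty":-0.2,"tz":0,"ax":0,"ay":0,"az":0,"claw":-1},{"tx":0,"ty":0,"tz":0,"ax":0,"ay":0,"az":0,"claw":-1}]'

```text
clock: 19.6
tcp_pos: [438.9, 13.4, 187.2]
eef_rot: [-1.221, 1.202, 1.223]
ft_force: [0.9, 0.5, -1.4]
opening: 25.0
```

servo_tool --moves '[{"tx":0,"ty":0,"tz":0,"ax":0,"ay":0,"az":0,"claw":-1},{"tx":0,"ty":0,"tz":0,"ax":0,"ay":0,"az":0,"claw":-1},{"tx":0,"ty":0,"tz":0,"ax":0,"ay":0,"az":0,"claw":-1}]'

```text
clock: 19.9
tcp_pos: [439.5, 15.5, 187.2]
eef_rot: [-1.225, 1.199, 1.226]
ft_force: [-0.4, -0.1, -0.4]
opening: 25.3
```

```bash
python3 - <<'E'
from studs import *
from ws import ws
studs()
s,im=shot("wrist","i1",None,1.4,1.6); ws("i1"); print(s["joint_pos"].round(2))
E
```

```text
top 7 [207.  248.3] [486.9 274.4  57.5]
top 8 [389.9 256.9] [ 443.6 -304.4   57.5]
top 7 [243.3 265. ] [430.7 159.5  57.5]
scene 14 [231.5 142.3] [ 442.6 -307.4   57.5]
scene 22 [357.5 198.7] [431.3 156.1  57.5]
scene 26 [384.2 227.3] [486.9 271.3  57.5]
clock 19.9 tcp [439.5  15.5 187.2] tip [439.4  15.5 113.4] F [-0.4 -0.1 -0.4] px [[316.2 166.4]] [[288.3 260.8]]
wrist stud [416, 183, 19, 16, 233] [425.  190.3] [430.5 155.9  57.5]
wrist stud [269, 188, 17, 17, 204] [277.  196.3] [439.5  13.   57.5]
wrist stud [518, 237, 21, 16, 240] [528.2 244.1] [485.1 270.1  57.5]
tip [439.6  15.1 113.4] pxtip [[279.1 216.9]]
[-0.45  0.    0.35  1.93 -0.    1.21  1.49]
```

View pics/i1.png

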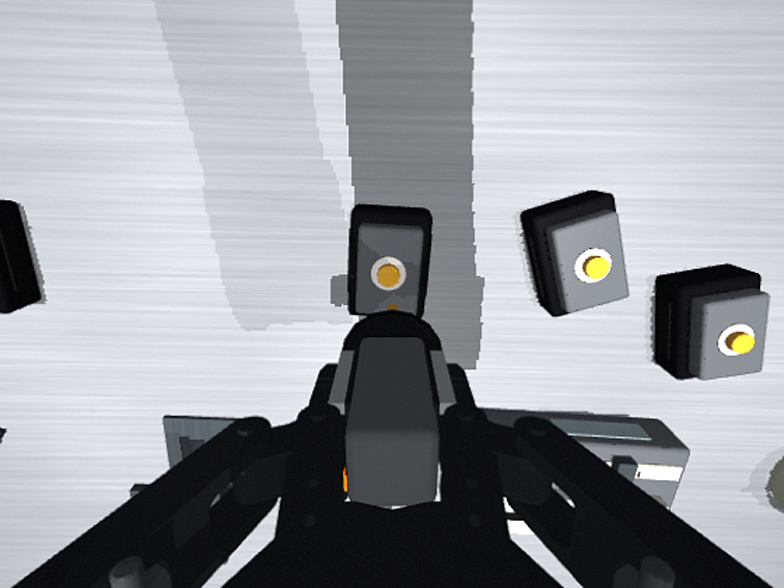

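servo_tool --moves '[{"tx":0,"ty":-0.18,"tz":-2,"ax":0,"ay":0,"az":0,"claw":-1},{"tx":0,"ty":0,"tz":-2,"ax":0,"ay":0,"az":0,"claw":-1},{"tx":0,"ty":0,"tz":-1.1,"ax":0,"ay":0,"az":0,"claw":-1},{"tx":0,"ty":0,"tz":0,"ax":0,"ay":0,"az":0,"claw":-1},{"tx":0,"ty":0,"tz":0,"ax":0,"ay":0,"az":0,"claw":-1}]'

```text
clock: 20.55
tcp_pos: [439.9, 12.7, 136.7]
eef_rot: [-1.224, 1.2, 1.224]
ft_force: [-0.3, 0.0, -1.6]
opening: 25.1
```

```bash
python3 - <<'E'
from h import *
s,im=shot("wrist","i2",(220,120,350,260),4,1.8)
print(s["tcp_pos"],s["ft_force"])
E
```

```text
[439.90421125  12.73645788 136.70939787] [-0.27500432  0.04067024 -1.60733446]
```

View pics/i2.png

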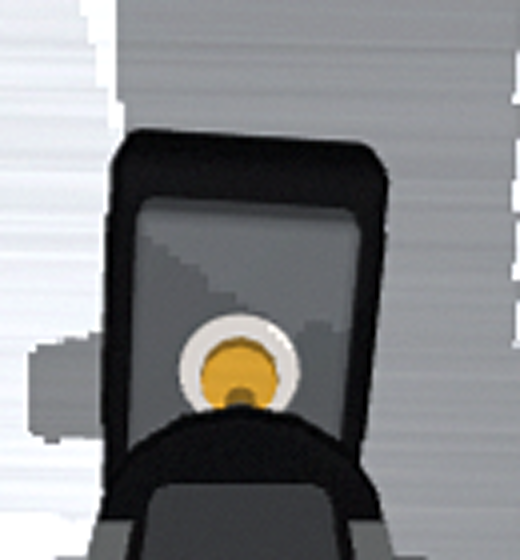

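servo_tool --moves '[{"tx":0,"ty":0,"tz":-0.6,"ax":0,"ay":0,"az":0,"claw":-1},{"tx":0,"ty":0,"tz":-0.3,"ax":0,"ay":0,"az":0,"claw":-1},{"tx":0,"ty":0,"tz":-0.2,"ax":0,"ay":0,"az":0,"claw":-1},{"tx":0,"ty":0,"tz":0,"ax":0,"ay":0,"az":0,"claw":-1},{"tx":0,"ty":0,"tz":0,"ax":0,"ay":0,"az":0,"claw":-1}]'

```text
clock: 21.1
tcp_pos: [440.2, 12.8, 125.7]
eef_rot: [-1.224, 1.199, 1.223]
ft_force: [2.3, -0.1, 2.0]
opening: 25.3
```

servo_tool --moves '[{"tx":0,"ty":0,"tz":-0.05,"ax":0,"ay":0,"az":0,"claw":-1},{"tx":0,"ty":0,"tz":0,"ax":0,"ay":0,"az":0,"claw":-1},{"tx":0,"ty":0,"tz":0,"ax":0,"ay":0,"az":0,"claw":-1},{"tx":0,"ty":0,"tz":0,"ax":0,"ay":0,"az":0,"claw":-1}]'

```text
clock: 21.5
tcp_pos: [439.8, 12.7, 124.9]
eef_rot: [-1.224, 1.2, 1.224]
ft_force: [1.4, 0.3, 2.8]
opening: 25.2
```

servo_tool --moves '[{"tx":0,"ty":0,"tz":-0.05,"ax":0,"ay":0,"az":0,"claw":-1},{"tx":0,"ty":0,"tz":0,"ax":0,"ay":0,"az":0,"claw":-1},{"tx":0,"ty":0,"tz":0,"ax":0,"ay":0,"az":0,"claw":-1},{"tx":0,"ty":0,"tz":0,"ax":0,"ay":0,"az":0,"claw":-1}]'

```text
clock: 21.9
tcp_pos: [439.9, 12.7, 124.5]
eef_rot: [-1.224, 1.199, 1.223]
ft_force: [2.0, 0.0, 5.6]
opening: 25.3
```

servo_tool --moves '[{"tx":0,"ty":0,"tz":0.3,"ax":0,"ay":0,"az":0,"claw":-1},{"tx":0,"ty":0,"tz":1,"ax":0,"ay":0,"az":0,"claw":-1},{"tx":0,"ty":0,"tz":2.5,"ax":0,"ay":0,"az":0,"claw":-1},{"tx":0,"ty":0,"tz":2.5,"ax":0,"ay":0,"az":0,"claw":-1},{"tx":0.2,"ty":-2,"tz":0,"ax":0,"ay":0,"az":0,"claw":-1}]'

```text
clock: 22.4
tcp_pos: [442.5, -5.2, 190.2]
eef_rot: [-1.227, 1.195, 1.225]
ft_force: [0.3, -0.9, -0.7]
opening: 25.3
```

servo_tool --moves '[{"tx":0.4,"ty":-3.8,"tz":0,"ax":0,"ay":0,"az":0,"claw":-1},{"tx":0.4,"ty":-3.8,"tz":0,"ax":0,"ay":0,"az":0,"claw":-1},{"tx":0.2,"ty":-3.8,"tz":0,"ax":0,"ay":0,"az":0,"claw":-1},{"tx":0,"ty":-3.8,"tz":0,"ax":0,"ay":0,"az":0,"claw":-1},{"tx":-0.2,"ty":-3.8,"tz":0,"ax":0,"ay":0,"az":0,"claw":-1}]'

```text
clock: 22.9
tcp_pos: [448.7, -198.4, 187.2]
eef_rot: [-1.223, 1.2, 1.226]
ft_force: [0.4, 1.0, -0.2]
opening: 25.5
```

servo_tool --moves '[{"tx":-0.3,"ty":-3.8,"tz":0,"ax":0,"ay":0,"az":0,"claw":-1},{"tx":-0.4,"ty":-3.8,"tz":0,"ax":0,"ay":0,"az":0,"claw":-1},{"tx":0,"ty":-3,"tz":0,"ax":0,"ay":0,"az":0,"claw":-1},{"tx":0,"ty":0,"tz":0,"ax":0,"ay":0,"az":0,"claw":-1},{"tx":0,"ty":0,"tz":0,"ax":0,"ay":0,"az":0,"claw":-1}]'

```text
clock: 23.4
tcp_pos: [441.7, -303.5, 186.9]
eef_rot: [-1.221, 1.202, 1.224]
ft_force: [-0.3, -0.1, -1.2]
opening: 25.4
```

servo_tool --moves '[{"tx":0,"ty":0,"tz":0,"ax":0,"ay":0,"az":0,"claw":-1},{"tx":0,"ty":0,"tz":0,"ax":0,"ay":0,"az":0,"claw":-1},{"tx":0,"ty":0,"tz":0,"ax":0,"ay":0,"az":0,"claw":-1}]'

```text
clock: 23.7
tcp_pos: [443.0, -302.2, 187.3]
eef_rot: [-1.225, 1.199, 1.225]
ft_force: [-0.0, 0.1, -2.1]
opening: 25.0
```

```bash
python3 - <<'E'
from studs import *
from ws import ws
studs()
s,im=shot("wrist","j1",None,1.4,1.6); ws("j1"); print(s["joint_pos"].round(2))
E
```

```text
top 7 [207.  248.3] [486.9 274.4  57.5]
top 4 [288.5 260.5] [440.9  15.8  57.5]
top 7 [243.3 265. ] [430.7 159.5  57.5]
scene 8 [231.5 142. ] [ 441.4 -308.4   57.5]
scene 20 [313.8 180.8] [441.2  11.9  57.5]
scene 22 [357.5 198.7] [431.3 156.1  57.5]
scene 26 [384.2 227.3] [486.9 271.3  57.5]
clock 23.7 tcp [ 443.  -302.2  187.3] tip [ 443.  -302.2  113.5] F [-0.   0.1 -2.1] px [[231.7 128.7]] [[392.8 256.8]]
wrist stud [267, 188, 16, 16, 199] [274.1 195.5] [ 442.2 -307.5   57.5]
tip [ 442.9 -302.7  113.6] pxtip [[279.1 216.9]]
[-0.01  0.25  0.66  1.71 -0.16  1.24  2.27]
```

View pics/j1.png

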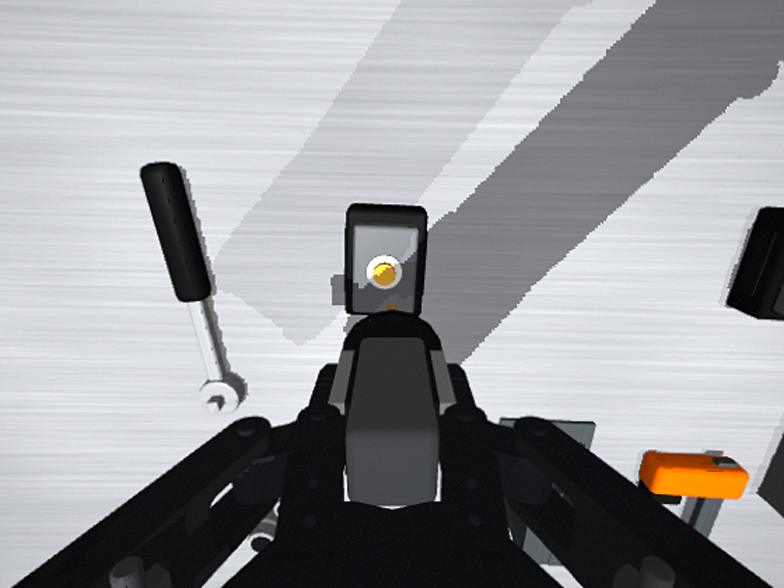

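servo_tool --moves '[{"tx":-0.03,"ty":-0.48,"tz":-2,"ax":0,"ay":0,"az":0,"claw":-1},{"tx":0,"ty":0,"tz":-2,"ax":0,"ay":0,"az":0,"claw":-1},{"tx":0,"ty":0,"tz":-1.1,"ax":0,"ay":0,"az":0,"claw":-1},{"tx":0,"ty":0,"tz":0,"ax":0,"ay":0,"az":0,"claw":-1},{"tx":0,"ty":0,"tz":0,"ax":0,"ay":0,"az":0,"claw":-1}]'

```text
clock: 24.35
tcp_pos: [442.6, -308.2, 136.8]
eef_rot: [-1.224, 1.2, 1.224]
ft_force: [-0.2, -0.0, -0.9]
opening: 25.6
```

```bash
python3 - <<'E'
from h import *
s,im=shot("wrist","j2",(220,120,350,260),4,1.8)
print(s["tcp_pos"],s["ft_force"])
E
```

```text
[ 442.58573029 -308.2042878   136.77119376] [-0.17642099 -0.04328171 -0.87308964]
```

View pics/j2.png

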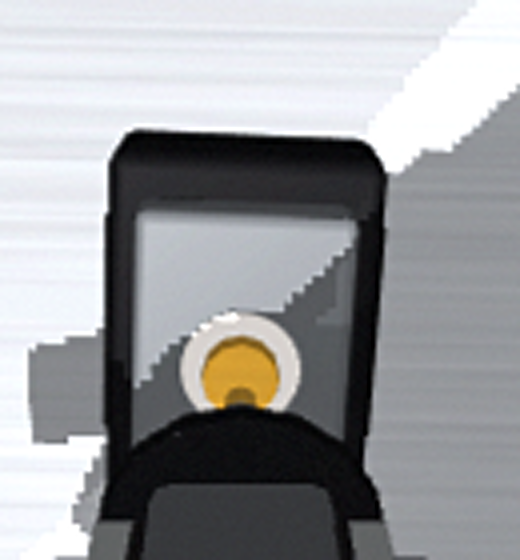

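servo_tool --moves '[{"tx":0,"ty":0,"tz":-0.6,"ax":0,"ay":0,"az":0,"claw":-1},{"tx":0,"ty":0,"tz":-0.3,"ax":0,"ay":0,"az":0,"claw":-1},{"tx":0,"ty":0,"tz":-0.2,"ax":0,"ay":0,"az":0,"claw":-1},{"tx":0,"ty":0,"tz":0,"ax":0,"ay":0,"az":0,"claw":-1},{"tx":0,"ty":0,"tz":0,"ax":0,"ay":0,"az":0,"claw":-1}]'

```text
clock: 24.9
tcp_pos: [442.8, -308.3, 125.7]
eef_rot: [-1.225, 1.199, 1.223]
ft_force: [0.1, -0.7, 1.5]
opening: 25.4
```

servo_tool --moves '[{"tx":0,"ty":0,"tz":-0.05,"ax":0,"ay":0,"az":0,"claw":-1},{"tx":0,"ty":0,"tz":0,"ax":0,"ay":0,"az":0,"claw":-1},{"tx":0,"ty":0,"tz":0,"ax":0,"ay":0,"az":0,"claw":-1},{"tx":0,"ty":0,"tz":0,"ax":0,"ay":0,"az":0,"claw":-1}]'

```text
clock: 25.3
tcp_pos: [442.6, -308.2, 124.9]
eef_rot: [-1.224, 1.2, 1.223]
ft_force: [2.3, -0.6, 2.6]
opening: 25.4
```

servo_tool --moves '[{"tx":0,"ty":0,"tz":-0.05,"ax":0,"ay":0,"az":0,"claw":-1},{"tx":0,"ty":0,"tz":0,"ax":0,"ay":0,"az":0,"claw":-1},{"tx":0,"ty":0,"tz":0,"ax":0,"ay":0,"az":0,"claw":-1},{"tx":0,"ty":0,"tz":0,"ax":0,"ay":0,"az":0,"claw":-1}]'

```text
clock: 25.7
tcp_pos: [442.6, -308.3, 124.5]
eef_rot: [-1.224, 1.2, 1.223]
ft_force: [1.3, -0.1, 5.0]
opening: 25.3
```

servo_tool --moves '[{"tx":0,"ty":0,"tz":0.5,"ax":0,"ay":0,"az":0,"claw":-1},{"tx":0,"ty":0,"tz":2.5,"ax":0,"ay":0,"az":0,"claw":-1},{"tx":0,"ty":0,"tz":3.5,"ax":0,"ay":0,"az":0,"claw":-1},{"tx":0,"ty":0,"tz":3.5,"ax":0,"ay":0,"az":0,"claw":-1},{"tx":1.7,"ty":1.3,"tz":0,"ax":0,"ay":0,"az":0,"claw":-1}]'

```text
clock: 26.2
tcp_pos: [458.1, -298.9, 229.0]
eef_rot: [-1.224, 1.202, 1.215]
ft_force: [1.0, -0.1, -1.0]
opening: 25.4
```

servo_tool --moves '[{"tx":3,"ty":2.3,"tz":0,"ax":0,"ay":0,"az":0,"claw":-1},{"tx":3,"ty":2.3,"tz":0,"ax":0,"ay":0,"az":0,"claw":-1},{"tx":3,"ty":2.3,"tz":0,"ax":0,"ay":0,"az":0,"claw":-1},{"tx":3,"ty":2.3,"tz":0,"ax":0,"ay":0,"az":0,"claw":-1},{"tx":3,"ty":2.3,"tz":0,"ax":0,"ay":0,"az":0,"claw":-1}]'

```text
clock: 26.7
tcp_pos: [609.4, -178.8, 223.3]
eef_rot: [-1.222, 1.202, 1.226]
ft_force: [0.6, -0.6, 0.1]
opening: 25.3
```

servo_tool --moves '[{"tx":3,"ty":2.3,"tz":0,"ax":0,"ay":0,"az":0,"claw":-1},{"tx":0.7,"ty":0.5,"tz":0,"ax":0,"ay":0,"az":0,"claw":-1},{"tx":0,"ty":0,"tz":0,"ax":0,"ay":0,"az":0,"claw":-1},{"tx":0,"ty":0,"tz":0,"ax":0,"ay":0,"az":0,"claw":-1},{"tx":0,"ty":0,"tz":0,"ax":0,"ay":0,"az":0,"claw":-1}]'

```text
clock: 27.2
tcp_pos: [645.0, -154.1, 224.5]
eef_rot: [-1.222, 1.202, 1.222]
ft_force: [-0.4, 0.4, -1.4]
opening: 25.5
```

```bash
python3 - <<'E'
from studs import *
studs()
s,im=shot("wrist","k1",None,1.4,1.6); print(s["tcp_pos"],R.from_rotvec(s["eef_rot"]).as_matrix().round(3))
E
```

```text
top 7 [207.  248.3] [486.9 274.4  57.5]
top 8 [389.9 256.9] [ 443.6 -304.4   57.5]
top 9 [288.9 260.7] [440.4  14.5  57.5]
top 7 [243.3 265. ] [430.7 159.5  57.5]
scene 17 [313.9 181.4] [443.5  13.9  57.5]
scene 22 [357.5 198.7] [431.3 156.1  57.5]
scene 26 [384.2 227.3] [486.9 271.3  57.5]
clock 27.2 tcp [ 645.  -154.1  224.5] tip [ 644.9 -154.2  150.7] F [-0.4  0.4 -1.4] px [[224.8 170.3]] [[342.4 190.6]]
[ 645.41060355 -153.68347219  224.71315122] [[ 0.    -1.    -0.017]
 [-0.    -0.017  1.   ]
 [-1.    -0.    -0.   ]]
```

View pics/k1.png

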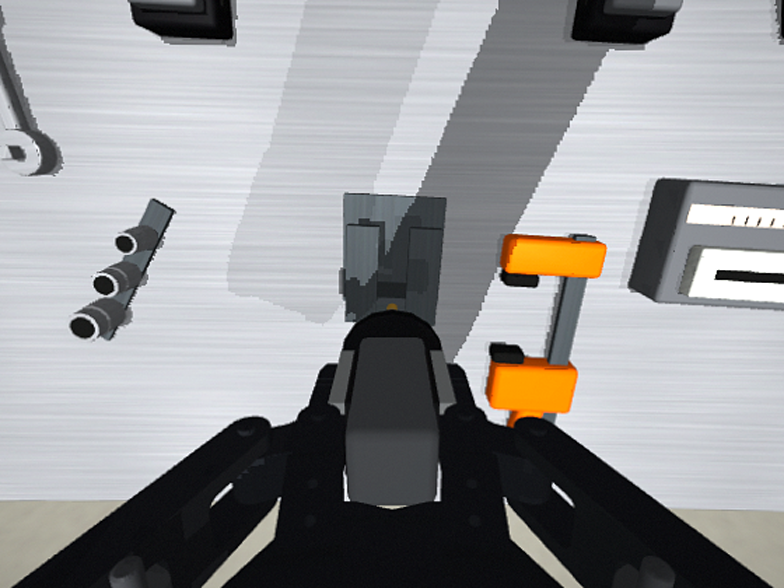

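servo_tool --moves '[{"tx":0.17,"ty":0.25,"tz":0,"ax":0,"ay":0,"az":0,"claw":-1},{"tx":0,"ty":0,"tz":-2,"ax":0,"ay":0,"az":0,"claw":-1},{"tx":0,"ty":0,"tz":0,"ax":0,"ay":0,"az":0,"claw":-1},{"tx":0,"ty":0,"tz":0,"ax":0,"ay":0,"az":0,"claw":-1},{"tx":0,"ty":0,"tz":0,"ax":0,"ay":0,"az":0,"claw":-1}]'

```text
clock: 27.85
tcp_pos: [648.3, -149.8, 205.2]
eef_rot: [-1.224, 1.199, 1.223]
ft_force: [-0.1, -0.3, -1.6]
opening: 25.2
```

servo_tool --moves '[{"tx":0,"ty":0,"tz":0,"ax":0,"ay":0,"az":0,"claw":-1},{"tx":0,"ty":0,"tz":0,"ax":0,"ay":0,"az":0,"claw":-1}]'

```text
clock: 28.05
tcp_pos: [648.3, -149.8, 204.9]
eef_rot: [-1.224, 1.199, 1.223]
ft_force: [-0.0, -0.5, 0.3]
opening: 25.2
```

servo_tool --moves '[{"tx":-0.12,"ty":-0.14,"tz":-1,"ax":0,"ay":0,"az":0,"claw":-1},{"tx":0,"ty":0,"tz":-2,"ax":0,"ay":0,"az":0,"claw":-1},{"tx":0,"ty":0,"tz":-1,"ax":0,"ay":0,"az":0,"claw":-1},{"tx":0,"ty":0,"tz":0,"ax":0,"ay":0,"az":0,"claw":-1},{"tx":0,"ty":0,"tz":0,"ax":0,"ay":0,"az":0,"claw":-1}]'

```text
clock: 28.55
tcp_pos: [646.9, -151.1, 164.3]
eef_rot: [-1.224, 1.2, 1.224]
ft_force: [-0.8, -0.4, -1.1]
opening: 25.2
```

```bash
python3 - <<'E'
from h import *
s,im=shot("wrist","k2",(200,130,360,290),4,2); print(s["tcp_pos"],s["ft_force"])
save(eyes.read_camera("scene"),"k3",(170,110,290,230),5,2)
E
```

```text
[ 646.86803493 -151.0534609   164.32883153] [-0.76189727 -0.39275984 -1.06871584]
```

View pics/k2.png

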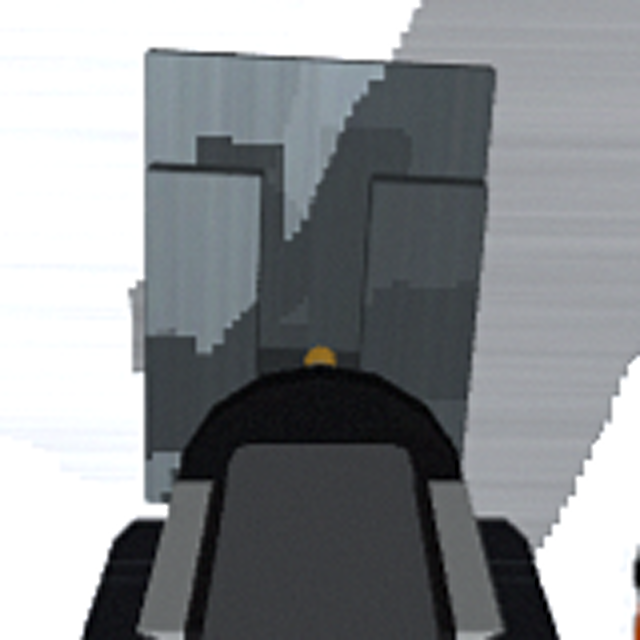

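View pics/k3.png

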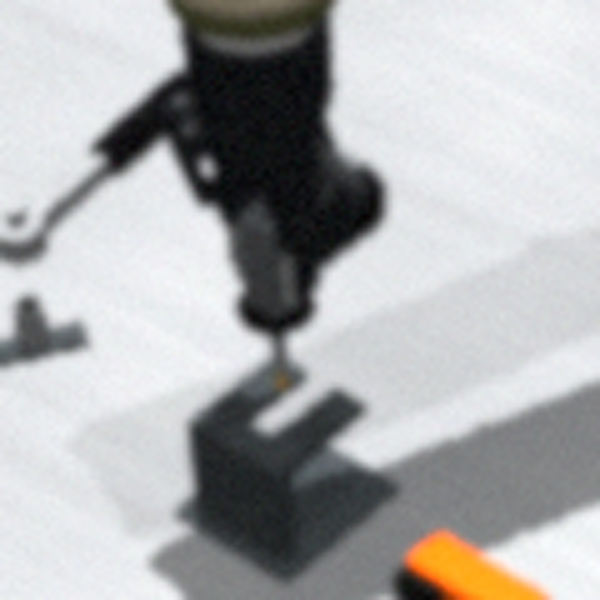

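servo_tool --moves '[{"tx":0.03,"ty":-0.08,"tz":-1.5,"ax":0,"ay":0,"az":0,"claw":-1},{"tx":0,"ty":0,"tz":-2,"ax":0,"ay":0,"az":0,"claw":-1},{"tx":0,"ty":0,"tz":-1.5,"ax":0,"ay":0,"az":0,"claw":-1},{"tx":0,"ty":0,"tz":-1,"ax":0,"ay":0,"az":0,"claw":-1},{"tx":0,"ty":0,"tz":0,"ax":0,"ay":0,"az":0,"claw":-1}]'

```text
clock: 29.15
tcp_pos: [646.1, -151.5, 102.1]
eef_rot: [-1.222, 1.202, 1.226]
ft_force: [0.3, 0.1, -0.3]
opening: 25.4
```

servo_tool --moves '[{"tx":0,"ty":0,"tz":-0.5,"ax":0,"ay":0,"az":0,"claw":-1},{"tx":0,"ty":0,"tz":-0.5,"ax":0,"ay":0,"az":0,"claw":-1},{"tx":0,"ty":0,"tz":0,"ax":0,"ay":0,"az":0,"claw":-1},{"tx":0,"ty":0,"tz":0,"ax":0,"ay":0,"az":0,"claw":-1}]'

```text
clock: 29.55
tcp_pos: [647.3, -151.9, 94.5]
eef_rot: [-1.224, 1.2, 1.223]
ft_force: [-0.7, -0.3, -1.6]
opening: 25.7
```

```bash
python3 - <<'E'
from h import *
s,im=shot("wrist","k4",(200,130,360,290),4,2); print(s["tcp_pos"],s["ft_force"])
save(eyes.read_camera("scene"),"k5",(170,110,290,230),5,2)
E
```

```text
[ 647.32520423 -151.86943784   94.53099701] [-0.74754055 -0.2834361  -1.57564762]
```

View pics/k4.png

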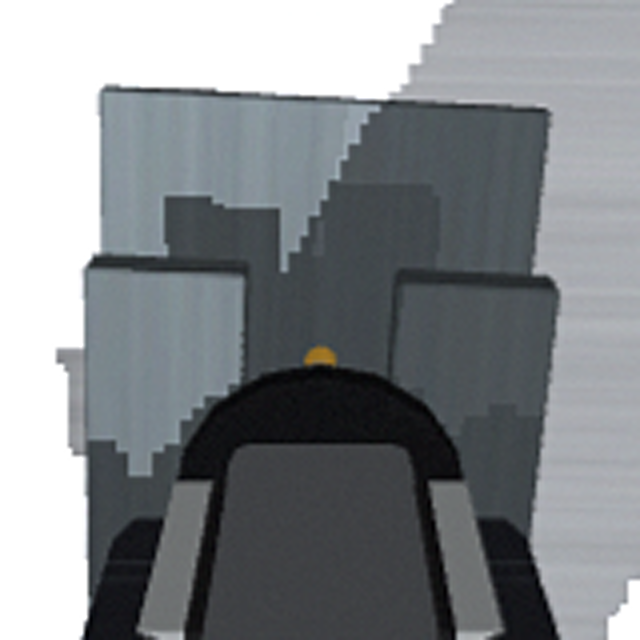

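View pics/k5.png

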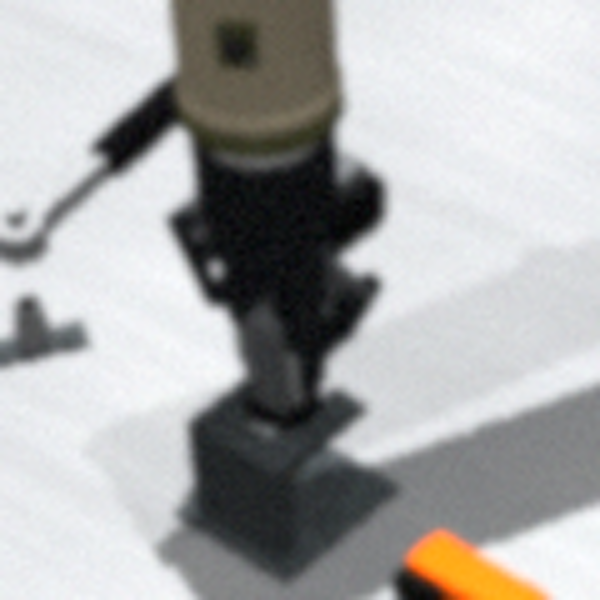

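Tip is in the slot; 3.7 mm left to seat. Lower and check force.

servo_tool --moves '[{"tx":0,"ty":0,"tz":-0.2,"ax":0,"ay":0,"az":0,"claw":-1},{"tx":0,"ty":0,"tz":-0.15,"ax":0,"ay":0,"az":0,"claw":-1},{"tx":0,"ty":0,"tz":0,"ax":0,"ay":0,"az":0,"claw":-1},{"tx":0,"ty":0,"tz":0,"ax":0,"ay":0,"az":0,"claw":-1}]'

```text
clock: 30.05
tcp_pos: [647.3, -151.9, 90.9]
eef_rot: [-1.224, 1.2, 1.223]
ft_force: [1.3, 0.0, 0.0]
opening: 25.3
```

servo_tool --moves '[{"tx":0,"ty":0,"tz":-0.05,"ax":0,"ay":0,"az":0,"claw":-1},{"tx":0,"ty":0,"tz":0,"ax":0,"ay":0,"az":0,"claw":-1},{"tx":0,"ty":0,"tz":0,"ax":0,"ay":0,"az":0,"claw":-1}]'

```text
clock: 30.35
tcp_pos: [647.3, -151.9, 90.8]
eef_rot: [-1.224, 1.199, 1.223]
ft_force: [-2.4, 1.2, 5.6]
opening: 25.3
```

servo_tool --moves '[{"tx":0,"ty":0,"tz":0.05,"ax":0,"ay":0,"az":0,"claw":-0.3},{"tx":0,"ty":0,"tz":0,"ax":0,"ay":0,"az":0,"claw":0},{"tx":0,"ty":0,"tz":0,"ax":0,"ay":0,"az":0,"claw":0.5},{"tx":0,"ty":0,"tz":0,"ax":0,"ay":0,"az":0,"claw":1},{"tx":0,"ty":0,"tz":0,"ax":0,"ay":0,"az":0,"claw":1}]'

```text
clock: 30.85
tcp_pos: [647.1, -151.9, 90.6]
eef_rot: [-1.224, 1.2, 1.224]
ft_force: [-0.3, 0.1, -0.1]
opening: 83.2
```

```bash
python3 - <<'E'
from h import *
s,im=shot("wrist","k6",None,1.4,2); print(s["tcp_pos"],s["ft_force"],s["opening"])
E
```

```text
[ 647.14250432 -151.87317888   90.6423876 ] [-0.25679101  0.09099758 -0.12832311] 83.20663224312169
```

View pics/k6.png

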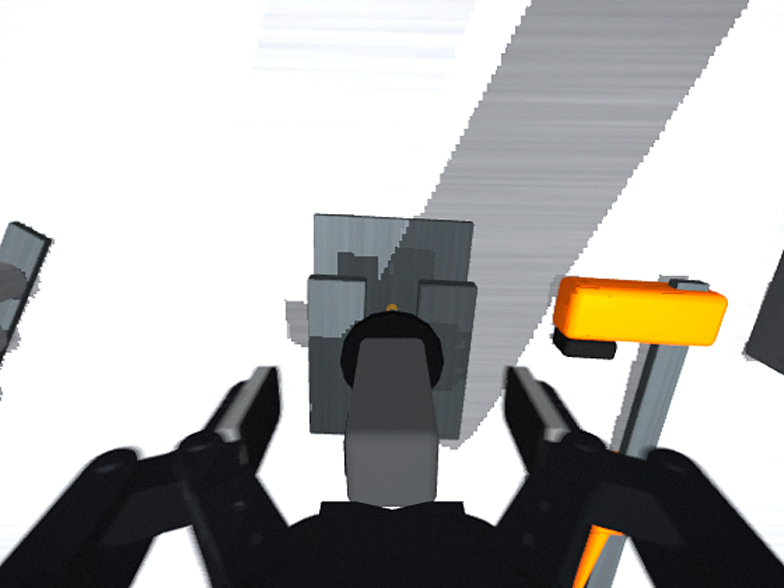

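Pen stands upright in the slot, free of the pads. Rise clear, then head for the slider (grip around (657, 211)).

servo_tool --moves '[{"tx":0,"ty":0,"tz":1,"ax":0,"ay":0,"az":0,"claw":1},{"tx":0,"ty":0,"tz":3,"ax":0,"ay":0,"az":0,"claw":1},{"tx":0,"ty":0,"tz":4,"ax":0,"ay":0,"az":0,"claw":1},{"tx":0,"ty":0,"tz":4,"ax":0,"ay":0,"az":0,"claw":1},{"tx":0,"ty":0,"tz":2,"ax":0,"ay":0,"az":0,"claw":1}]'

```text
clock: 31.4
tcp_pos: [648.3, -152.6, 236.1]
eef_rot: [-1.227, 1.197, 1.219]
ft_force: [1.2, 1.0, -0.4]
opening: 85.6
```

servo_tool --moves '[{"tx":0,"ty":2,"tz":0,"ax":0,"ay":0,"az":-1,"claw":1},{"tx":0,"ty":4,"tz":0,"ax":0,"ay":0,"az":-1,"claw":1},{"tx":0,"ty":4,"tz":0,"ax":0,"ay":0,"az":-1,"claw":1},{"tx":0,"ty":4,"tz":0,"ax":0,"ay":0,"az":-0.5,"claw":1},{"tx":0,"ty":4,"tz":0,"ax":0,"ay":0,"az":0,"claw":1}]'

```text
clock: 31.9
tcp_pos: [647.1, 29.6, 231.9]
eef_rot: [-1.179, 1.228, 1.178]
ft_force: [1.2, -0.6, -0.1]
opening: 85.4
```

servo_tool --moves '[{"tx":0.2,"ty":4,"tz":0,"ax":0,"ay":0,"az":0,"claw":0.2},{"tx":0.2,"ty":4,"tz":0,"ax":0,"ay":0,"az":0,"claw":0.2},{"tx":0.2,"ty":4,"tz":0,"ax":0,"ay":0,"az":0,"claw":0.2},{"tx":0.2,"ty":4,"tz":0,"ax":0,"ay":0,"az":0,"claw":0.2},{"tx":0.2,"ty":2.3,"tz":0,"ax":0,"ay":0,"az":0,"claw":0.2}]'

```text
clock: 32.4
tcp_pos: [656.4, 216.1, 231.4]
eef_rot: [-1.181, 1.225, 1.183]
ft_force: [0.2, 0.2, -0.9]
opening: 51.7
```

servo_tool --moves '[{"tx":0,"ty":0,"tz":-2,"ax":0,"ay":0,"az":0,"claw":0.2},{"tx":0,"ty":0,"tz":-3,"ax":0,"ay":0,"az":0,"claw":0.2},{"tx":0,"ty":0,"tz":0,"ax":0,"ay":0,"az":0,"claw":0.2},{"tx":0,"ty":0,"tz":0,"ax":0,"ay":0,"az":0,"claw":0.2},{"tx":0,"ty":0,"tz":0,"ax":0,"ay":0,"az":0,"claw":0.2}]'

```text
clock: 32.9
tcp_pos: [658.1, 211.0, 183.1]
eef_rot: [-1.179, 1.226, 1.177]
ft_force: [0.2, 0.4, 1.1]
opening: 51.1
```

```bash
python3 - <<'E'
from h import *
s,im=shot("wrist","l1",None,1.4,1.6); print(s["tcp_pos"],s["ft_force"],s["opening"],R.from_rotvec(s["eef_rot"]).as_matrix().round(3))
save(eyes.read_camera("scene"),"l2",(130,60,450,300),2.5,2)
E
```

```text
[658.09006926 210.98053654 183.07790273] [0.24062742 0.38470478 1.1028375 ] 51.10108810224432 [[ 0.003 -0.999  0.042]
 [ 0.001  0.042  0.999]
 [-1.    -0.003  0.001]]
```

View pics/l1.png

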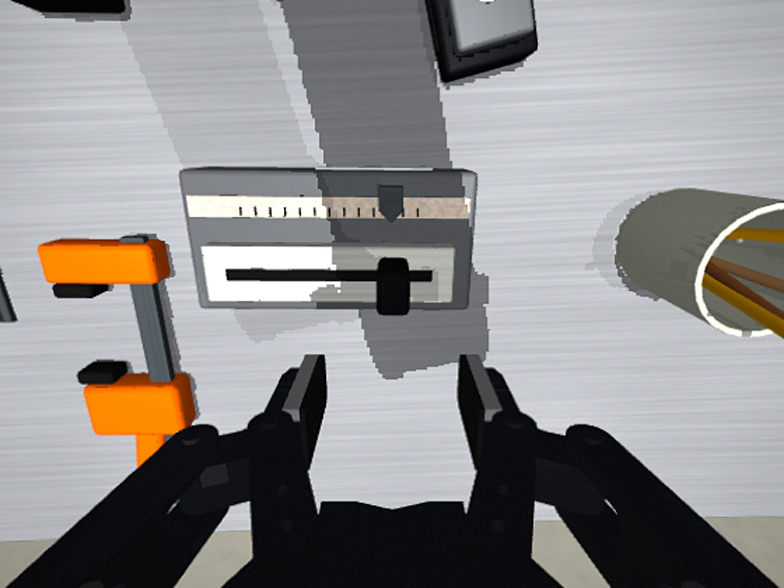

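View pics/l2.png

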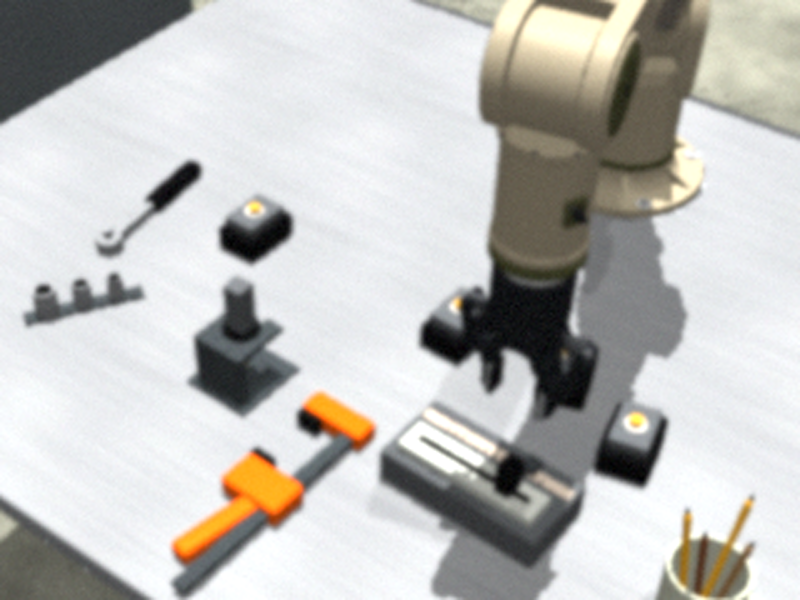

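servo_tool --moves '[{"tx":0,"ty":0.05,"tz":-3,"ax":0,"ay":0,"az":0,"claw":0.2},{"tx":0,"ty":0,"tz":-4,"ax":0,"ay":0,"az":0,"claw":0.2},{"tx":0,"ty":0,"tz":-2,"ax":0,"ay":0,"az":0,"claw":0.2},{"tx":0,"ty":0,"tz":0,"ax":0,"ay":0,"az":0,"claw":0.2},{"tx":0,"ty":0,"tz":0,"ax":0,"ay":0,"az":0,"claw":0.2}]'

```text
clock: 33.5
tcp_pos: [657.9, 211.7, 92.2]
eef_rot: [-1.179, 1.227, 1.178]
ft_force: [0.8, 0.9, 0.6]
opening: 51.0
```

servo_tool --moves '[{"tx":0,"ty":0,"tz":-1.5,"ax":0,"ay":0,"az":0,"claw":0.2},{"tx":0,"ty":0,"tz":-0.9,"ax":0,"ay":0,"az":0,"claw":0.2},{"tx":0,"ty":0,"tz":0,"ax":0,"ay":0,"az":0,"claw":0.2},{"tx":0,"ty":0,"tz":0,"ax":0,"ay":0,"az":0,"claw":-0.4},{"tx":0,"ty":0,"tz":0,"ax":0,"ay":0,"az":0,"claw":-0.7}]'

```text
clock: 34.0
tcp_pos: [657.5, 211.7, 67.3]
eef_rot: [-1.179, 1.228, 1.178]
ft_force: [0.3, 0.3, 0.1]
opening: 23.3
```

servo_tool --moves '[{"tx":0,"ty":0,"tz":0,"ax":0,"ay":0,"az":0,"claw":-0.7},{"tx":0,"ty":0,"tz":0,"ax":0,"ay":0,"az":0,"claw":-0.7}]'

```text
clock: 34.2
tcp_pos: [657.5, 211.7, 67.5]
eef_rot: [-1.179, 1.228, 1.178]
ft_force: [-0.4, 0.6, 1.9]
opening: 19.6
```

servo_tool --moves '[{"tx":-0.1,"ty":-2.4,"tz":0,"ax":0,"ay":0,"az":0,"claw":-0.7},{"tx":-0.1,"ty":-2.4,"tz":0,"ax":0,"ay":0,"az":0,"claw":-0.7},{"tx":-0.1,"ty":-2.4,"tz":0,"ax":0,"ay":0,"az":0,"claw":-0.7},{"tx":-0.1,"ty":-2.2,"tz":0,"ax":0,"ay":0,"az":0,"claw":-0.7},{"tx":0,"ty":0,"tz":0,"ax":0,"ay":0,"az":0,"claw":-0.7}]'

```text
clock: 34.7
tcp_pos: [652.8, 113.0, 67.4]
eef_rot: [-1.176, 1.233, 1.175]
ft_force: [-4.0, -1.9, 4.3]
opening: 19.3
```

servo_tool --moves '[{"tx":0,"ty":0,"tz":0,"ax":0,"ay":0,"az":0,"claw":-0.7},{"tx":0,"ty":-0.4,"tz":0,"ax":0,"ay":0,"az":0,"claw":-0.7},{"tx":0,"ty":0,"tz":0,"ax":0,"ay":0,"az":0,"claw":-0.7},{"tx":0,"ty":0,"tz":0,"ax":0,"ay":0,"az":0,"claw":-0.7}]'

```text
clock: 35.1
tcp_pos: [652.9, 114.3, 67.4]
eef_rot: [-1.178, 1.228, 1.18]
ft_force: [-5.2, -0.2, 6.7]
opening: 19.6
```

servo_tool --moves '[{"tx":0,"ty":-0.3,"tz":0,"ax":0,"ay":0,"az":0,"claw":-0.7},{"tx":0,"ty":-0.2,"tz":0,"ax":0,"ay":0,"az":0,"claw":-0.7},{"tx":0,"ty":0,"tz":0,"ax":0,"ay":0,"az":0,"claw":-0.7},{"tx":0,"ty":0,"tz":0,"ax":0,"ay":0,"az":0,"claw":-0.7}]'

```text
clock: 35.5
tcp_pos: [652.7, 109.9, 67.4]
eef_rot: [-1.178, 1.228, 1.18]
ft_force: [-5.9, 0.7, 7.1]
opening: 18.7
```

servo_tool --moves '[{"tx":0,"ty":-0.2,"tz":0,"ax":0,"ay":0,"az":0,"claw":-0.7},{"tx":0,"ty":0,"tz":0,"ax":0,"ay":0,"az":0,"claw":-0.7},{"tx":0,"ty":0,"tz":0,"ax":0,"ay":0,"az":0,"claw":-0.7}]'

```text
clock: 35.8
tcp_pos: [652.7, 108.4, 67.4]
eef_rot: [-1.178, 1.227, 1.181]
ft_force: [-5.6, 1.9, 7.8]
opening: 19.2
```

servo_tool --moves '[{"tx":0,"ty":-0.2,"tz":0,"ax":0,"ay":0,"az":0,"claw":-0.7},{"tx":0,"ty":0,"tz":0,"ax":0,"ay":0,"az":0,"claw":-0.7},{"tx":0,"ty":0,"tz":0,"ax":0,"ay":0,"az":0,"claw":-0.7}]'

```text
clock: 36.1
tcp_pos: [652.6, 108.3, 67.4]
eef_rot: [-1.178, 1.225, 1.183]
ft_force: [-6.1, 5.1, 6.1]
opening: 19.4
```

```bash
python3 - <<'E'
from h import *
s,im=shot("wrist","m1",None,1.4,1.6); print(s["tcp_pos"],s["ft_force"],s["opening"])
E
```

```text
[652.62824365 108.34082929  67.42974996] [-6.14386324  5.14250603  6.146776  ] 19.3956032295136
```

View pics/m1.png

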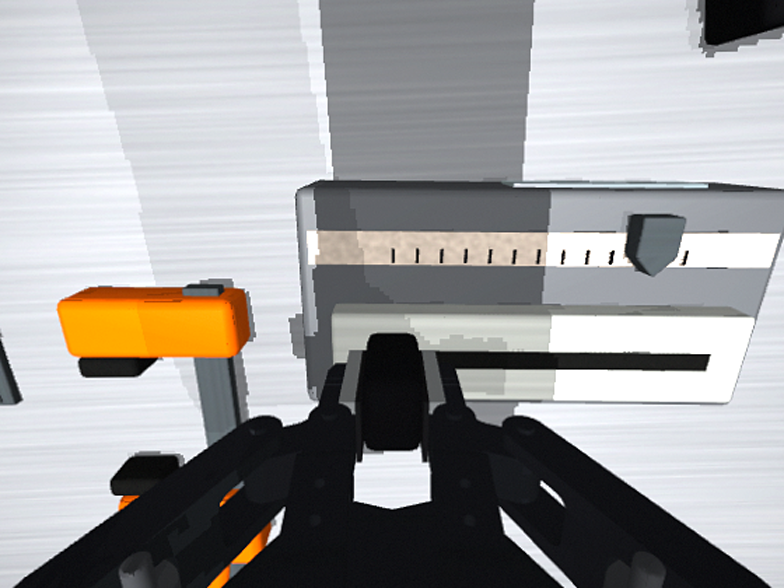

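servo_tool --moves '[{"tx":0,"ty":0,"tz":0,"ax":0,"ay":0,"az":0,"claw":0.0},{"tx":0,"ty":0,"tz":0,"ax":0,"ay":0,"az":0,"claw":0.0},{"tx":0,"ty":0,"tz":0,"ax":0,"ay":0,"az":0,"claw":0.2},{"tx":0,"ty":0,"tz":1,"ax":0,"ay":0,"az":0,"claw":0.2},{"tx":0,"ty":0,"tz":3,"ax":0,"ay":0,"az":0,"claw":0.2}]'

```text
clock: 36.65
tcp_pos: [651.2, 104.3, 104.5]
eef_rot: [-1.177, 1.234, 1.182]
ft_force: [0.8, 0.6, -0.4]
opening: 51.2
```

servo_tool --moves '[{"tx":0,"ty":0,"tz":4,"ax":0,"ay":0,"az":0,"claw":0.2},{"tx":0,"ty":0,"tz":4,"ax":0,"ay":0,"az":0,"claw":0.2},{"tx":0,"ty":0,"tz":4,"ax":0,"ay":0,"az":0,"claw":0.2},{"tx":0,"ty":0,"tz":0,"ax":0,"ay":0,"az":0,"claw":0.2},{"tx":0,"ty":0,"tz":0,"ax":0,"ay":0,"az":0,"claw":0.2}]'

```text
clock: 37.15
tcp_pos: [653.9, 104.3, 228.7]
eef_rot: [-1.179, 1.226, 1.176]
ft_force: [0.5, 0.1, -0.4]
opening: 51.3
```

```bash
python3 - <<'E'
from studs import *
studs()
s,im=shot("wrist","n1",None,1.4,1.6); print(s["tcp_pos"],s["ft_force"],s["opening"])
save(np.load("pics/last_scene.npy"),"n2",(130,60,450,300),2.5,2)
E
```

```text
top 7 [207.  248.3] [486.9 274.4  57.5]
top 8 [389.9 256.9] [ 443.6 -304.4   57.5]
top 5 [288.6 260.8] [440.   15.5  57.5]
scene 14 [231.5 142.3] [ 442.6 -307.4   57.5]
scene 17 [357.4 199.4] [433.8 157.2  57.5]
scene 26 [384.2 227.3] [486.9 271.3  57.5]
clock 37.15 tcp [653.9 104.3 228.7] tip [654.2 104.4 154.9] F [ 0.5  0.1 -0.4] px [[300.2 210.4]] [[256.6 190. ]]
[652.68523816 104.55618859 225.93035777] [ 0.22533749  0.63104584 -0.98279539] 51.44261964246615
```

View pics/n1.png

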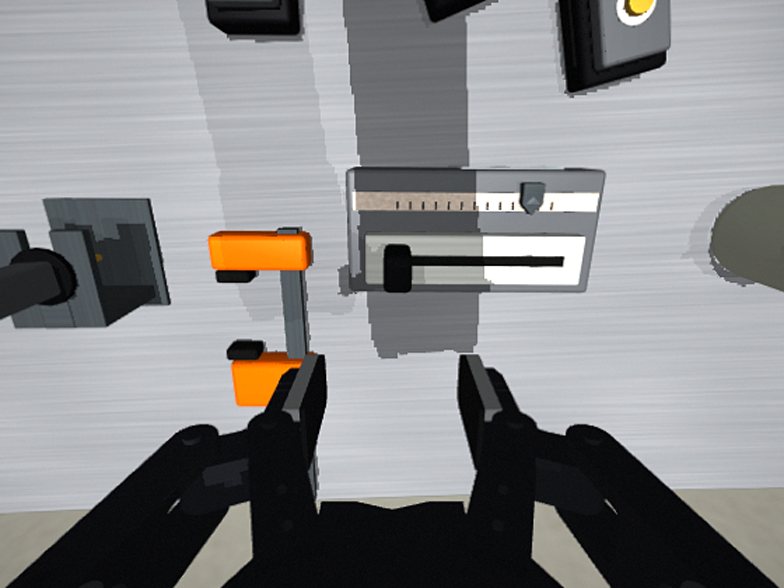

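View pics/n2.png

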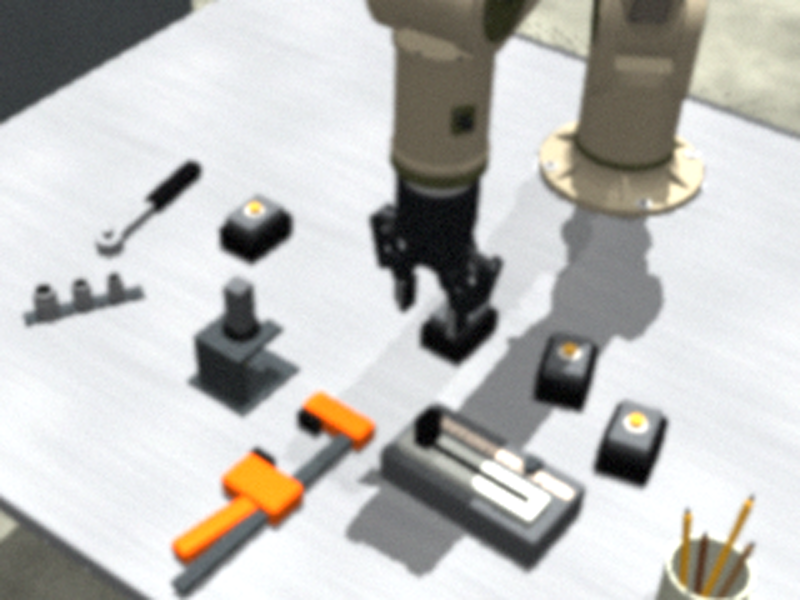

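```bash
python3 - <<'E'
from h import *
print(np.abs(read_state()["joint_velocities"]).max())
print(robot.hand_in())
E
```

```text
0.006163010758567933
the job is handed in; nothing more can be done
None
```

I carried out the whole job in order and handed it in at about 37 s of robot time, against the 210 s limit. The hand-in itself gives no verdict, so the results below are from my own checks.

- **Setting the range:** I slid the grip level with the marker and released it. The wrist camera afterwards showed them within about 1 mm.
- **Testing the packs:** Four packs were there. I pressed each stud from left to right until it reached its stop. Each was held clearly down for about 1 s or more. The press force I read was about 6–11 N, well under the 20 N limit.
- **Putting the pen back:** I returned it to the place I took it from. Both the wrist and scene cameras show it upright in the slot with its collar on the fork.
- **Sliding home:** I pushed the slider until it would go no further. At that point the force was rising and the position had stopped changing. After I released it, the picture shows the grip at the home end of its slot.

In the last scene picture all four packs stand upright, and I saw none of them knocked aside during the run. The mug, clamp, ratchet and sockets looked untouched. The arm was clear of everything and still.

No check failed. Twice the scene camera put a stud about 2–3 mm off (pack 3, then pack 2). The top camera's pack 3 reading had not moved; for pack 2 it had no reading by then. I put this down to shadow and partial hiding by the arm.

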